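# Put the electricity kit back in its fitted teak blocks

## Robot

A 6-joint arm with a two-finger parallel gripper is mounted at the origin on the work surface. World frame = base frame: x ahead of the robot, y to its left, z up, the work surface at z = 0. Lengths are in mm, angles in degrees, forces in N, time in s.
With the tool pointing down it reaches from about 350 to 875 mm from the base axis. Payload 15.5 kg.
Tool frame: the origin (TCP) lies at the centre of the arm's flange, where the gripper is bolted on; the fingertips stand 173 mm ahead of it and the grasp point (between the pads) lies 155 mm ahead of it (arm.hold_point_z is the distance from the TCP to the grasp point, in mm); z points along the fingers, y is the direction in which the jaws open and shut (so a half turn about z gives the same grasp; the last joint's range is limited). The gripper opens to 85 mm and grips with 20 to 120 N. Pads are 22 mm wide; open, the fingers measure 114 mm over their backs; the gripper's body (76 mm by 85 mm) begins 54 mm behind the grasp point. The pads swing forward as they close: fully open they stand 13 mm farther back than shut.
Start: joints at [65.919, 28.281, 77.091, -0, 74.628, -5.472], TCP at [199.445, 592.326, 404.677] pointing down, gripper open.
Joint ranges: [-166.48, 166.48], [-47.26, 123.95], [12.59, 153.08], [-70.14, 250.14], [6.76, 159.57], [-176.63, 176.63]. Speed limits (degrees/s): [108.29, 108.29, 147.25, 172.46, 172.46, 172.46].

## Interface

Orientations are given as [roll, pitch, yaw] about the fixed x, y, z axes, in that order (R = Rz(yaw) Ry(pitch) Rx(roll)).
In Python, from station import arm gives the robot as it stands.
- The arm moves only by the shell command python3 -m crank 'ROWS' [FORCE]. ROWS is JSON, one flat list of numbers, 7 for each row, row after row: the turn, a rotation vector about the tool's x, y, z as a fraction of full scale, then the shift along the tool's x, y, z as a fraction of full scale, then the opening, from 0 (shut) to 1 (fully open). In form: [ax, ay, az, x, y, z, gripper, ax, ay, az, x, y, z, gripper, ...]. A call has 1 to 20 rows; each row shifts and turns the pose as measured when the row begins, along the tool's axes as they then stand; what a row does not reach is not made up. Full scale, the value 1, is 0.03 m for a shift and 4 degrees for a turn. A row lasts 1/12 s, in which the tool goes at most 41.7 mm and 7.16 degrees, less where a joint would pass 70% of its speed; a pose out of reach is approached as far as the arm can. A call with a number of a shift or a turn outside -1 to 1 is refused whole. A call with a gripper value outside its range is refused whole. The fingers move at their own pace and stop on an object; FORCE is the grip in N (left out, the last holds). Time passes only in rows, so rows that do not move let the fingers close. It gives the time, the measured TCP pose, the force and the opening at its end, in the units of the state.
- arm.observe(): the state, without advancing time (a new reading comes with each control period).
- arm.camera(name): name is "side" or "top"; returns a dict with "pixels" (400x640x3 uint8, red, green, blue), "depth" (400x640 float32, mm along the optical axis (not along the pixel's ray), 0 where there is no reading), "intrinsics" (3x3 intrinsics, pixels), "k1" (the pictures are not rectified: a ray, as slopes to the right and down, at radius r is drawn at 1 + k1 r^2 times it, then the intrinsics apply), "R" (3x3) and "t" (3): a world point X has camera coordinates R X + t. Camera axes: x right, y down, z forward; pixel columns grow to the right and rows downward; lengths in mm; the calibration is good to about 2 mm. A picture is of the moment at which its call begins.
- arm.hand_in(): hands the job in, once; it reports no verdict.
The state is a dict: "time": time; "qpos": joint angles; "joint_velocities": joint speeds; "joint_torque": joint torques, N m; "ee_pos": TCP position; "eef_rot": TCP orientation; "contact_force": force on the tool from outside, world axes, zero at the start; "moment": the same for the moment, N m; "width": opening from 0.0 (shut) to 1.0 (fully open).
Only numpy, scipy, OpenCV 4.12 (cv2) and the standard library are available. Lean on these libraries where they do the work, as an engineer would, in place of code of your own. Each camera call takes 0.05 s, during which the arm holds its last target. There are 200 camera calls.

## Task

The lesson is over: put the electricity kit back in its felt-lined teak blocks, the slide rheostat in the long pocket, the copper coil over the dowel, the lamp holder in the round pocket and the rocker switch in the short rectangular pocket, each upright and fully down on the felt. Set every piece down rather than dropping it, let go of it, and leave the battery and the compass as they stand.

Things in the scene. Friction and masses are not known exactly. Their poses are not given: they have to be found in the camera images.
- rheostat: Loose slide rheostat, 0.4 kg, 130 mm long (x), 48 wide (y): level wire-wound ceramic tube, 36 mm diameter, axis 34 mm above the underside, between dark steel end frames; above it a brass rod (axis 62 mm up) and a fixed brass slider with black knob (top 80 mm up, at x = +30 mm). Origin: centre of the underside; z up. Grip it across the middle of the tube, closing along y.
- coil: Loose copper coil spool, about 0.28 kg, standing on end: 61 mm in diameter, 40 mm high, bright copper turns between black cheeks, open round bore 30 mm in diameter right through. Origin: centre of its underside, on the bore axis; z up along the bore.
- lamp: Loose lamp holder, about 0.1 kg: round white porcelain base 60 mm in diameter and 24 mm high (upper 4 mm bevelled in to 52 mm), on it a brass screw socket 19 mm in diameter and a small glass bulb, top 60 mm up; two red terminals on the base at x = +20 and -20 mm (tops 37 mm up). Origin: centre of its underside; z up.
- switch: Loose rocker switch, about 0.11 kg: brown bakelite base 72 mm (its x) by 46 mm (its y) by 24 mm high, black rocker in the middle of its top (36 mm up) and a red terminal at x = +27 and -27 mm (tops 38 mm up). Origin: centre of its underside; z up.
- rheostat_tray: Fixed teak block 162 mm (its x) by 80 mm (its y) by 14 mm high with a long green-felted rectangular pocket 146 by 64 mm, 8 mm deep (pocket floor 6 mm above the block's underside), along its x: the rheostat's place. Origin: centre of its underside, on the work surface; z up.
- coil_stand: Fixed teak block 84 by 84 by 14 mm with a round green felt on top and an upright pale wooden dowel in its middle, 16 mm in diameter, its tip 54 mm above the block's underside: the coil's place, the dowel through its bore and the coil resting on the block (14 mm up). Origin: centre of the underside, on the dowel's axis; z up.
- lamp_tray: Fixed square teak block 96 by 96 by 14 mm with a round green-felted pocket 76 mm in diameter, 8 mm deep (floor 6 mm above the block's underside): the lamp holder's place. Origin: centre of its underside; z up.
- switch_tray: Fixed teak block 108 mm (its x) by 82 mm (its y) by 14 mm high with a short green-felted rectangular pocket 88 by 62 mm, 8 mm deep (floor 6 mm above the block's underside): the switch's place. Origin: centre of its underside; z up.
- battery: Bystander: loose flat battery standing upright, blue with a yellow band, 62 mm (its x) by 22 mm (its y) by 65 mm high, black top with two brass strips. Origin: centre of its underside. Leave it alone.
- compass: Bystander: loose pocket compass lying flat, brass case 50 mm in diameter and 14 mm high, white dial with a red and blue needle. Origin: centre of its underside. Leave it alone.

How it is judged:
By the outcome, as a careful person would: the job done as asked, in the order asked, and still so for the second after the job is handed in, with the robot touching nothing.
It also fails if it takes over 112 s, if anything falls off the work surface, if the arm or the gripper's body presses on something with over 40 N, if the wrist force passes 120 N, or if a joint passes its speed limit or range.

## Working session

There is one attempt and no reset: what is moved stays moved. The work goes in short steps, Python scripts to look and compute and a shell command to move; the robot and the scene stay as the last step left them, time stands still between calls to the robot, and variables do not carry over. Pictures are saved under pics/ and viewed, about 12 in all and at most 16, crops included, and the job is handed in when it is done.

```bash
ls; mkdir -p pics; python3 - <<'E'
from station import arm
import cv2,numpy as np
s=arm.observe();print(s)
for n in("top","side"):
    c=arm.camera(n);cv2.imwrite(f"pics/{n}0.png",c["pixels"][:,:,::-1]);print(n,c["intrinsics"],c["k1"],c["R"],c["t"])
E
```

```text
pics
{'time': 0.0, 'qpos': array([ 6.59191518e+01,  2.83132537e+01,  7.71267838e+01,  2.37810900e-04,
        7.46273234e+01, -5.47347048e+00]), 'joint_velocities': array([-0.01592969,  0.03899255,  0.00498624, -0.03547585,  0.10567693,
        0.06338099]), 'joint_torque': array([ 3.42959265e-04, -8.82097149e+01, -3.83879149e+01, -1.67255653e-04,
        9.70570254e-03,  4.87800776e-05]), 'ee_pos': array([199.38031142, 592.19123563, 404.11987561]), 'eef_rot': array([-1.79932968e+02, -6.65338621e-03,  1.61392555e+02]), 'contact_force': array([ 0.04003848,  0.18049729, -0.27948187]), 'moment': array([ 0.05701108, -0.02852346,  0.0059064 ]), 'width': 0.9970758639821292}
top [[434.83273636   0.         317.57457327]
 [  0.         434.83273636 197.3447912 ]
 [  0.           0.           1.        ]] -0.06392154930567287 [[-0.02573361 -0.99959683 -0.0119986 ]
 [-0.9841353   0.02743959 -0.17528486]
 [ 0.17554343  0.00729754 -0.98444464]] [  81.73539316  517.99072217 1118.42837745]
side [[384.76088224   0.         318.36968528]
 [  0.         384.76088224 201.30539686]
 [  0.           0.           1.        ]] 0.007930952128128518 [[-0.94433109 -0.32897641 -0.00364925]
 [-0.23148878  0.67229157 -0.70316214]
 [ 0.23377711 -0.66317311 -0.71102017]] [550.27335758 103.37135567 824.97879728]
```

View pics/top0.png

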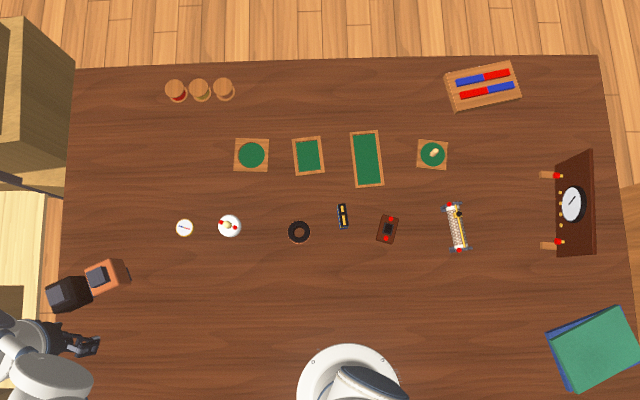

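View pics/side0.png

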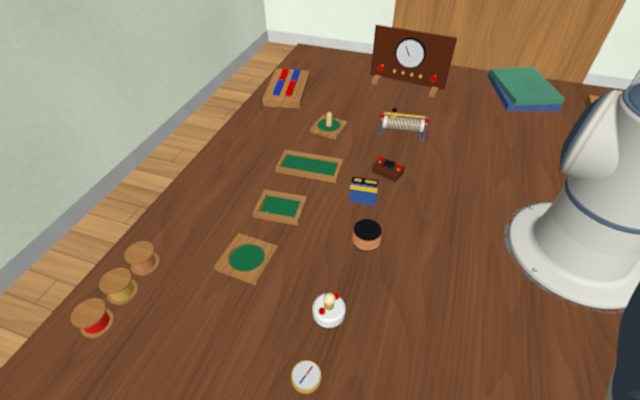

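```bash
cat > h.py <<'E'
import numpy as np,cv2
from station import arm
def cloud(n,c=None):
    c=c or arm.camera(n);K=c["intrinsics"];h,w=c["depth"].shape
    u,v=np.meshgrid(np.arange(w),np.arange(h))
    d=np.stack([(u-K[0,2])/K[0,0],(v-K[1,2])/K[1,1]],-1);x=d.copy()
    for _ in range(8): x=d/(1+c["k1"]*(x**2).sum(-1,keepdims=True))
    z=c["depth"][...,None].astype(float)
    P=(np.concatenate([x*z,z],-1)-c["t"])@c["R"]   # R^T (Xc - t)
    P[z[...,0]==0]=np.nan
    return P,c
def pix(c,X):
    q=c["R"]@np.asarray(X,float)+c["t"];s=q[:2]/q[2];s=s*(1+c["k1"]*(s@s));return s*c["intrinsics"][0,0]+c["intrinsics"][:2,2]
E
python3 - <<'E'
from h import *
box={"compass":(185,228,14),"lamp":(229,225,18),"coil":(299,231,18),"battery":(343,215,17),"switch":(387,229,19),"rheo":(456,227,32),
"lamptray":(251,155,24),"swtray":(308,156,24),"rhtray":(367,158,35),"coilst":(432,154,23)}
P,c=cloud("top");S,cs=cloud("side")
fl=P[300:330,450:520].reshape(-1,3);print("table z",np.nanmean(fl[:,2]),np.nanstd(fl[:,2]))
rgb=c["pixels"].astype(int)
for k,(u,v,r) in box.items():
    Q=P[v-r:v+r,u-r:u+r].reshape(-1,3);Q=Q[np.isfinite(Q[:,0])]
    ctr=np.nanmedian(Q[Q[:,2]>7],0)
    lim=r*2.6
    for nm,C in(("top",P),("side",S)):
        q=C.reshape(-1,3);q=q[np.isfinite(q[:,0])];q=q[(np.abs(q[:,:2]-ctr[:2])<lim).all(1)]
        base=np.median(q[:,2][q[:,2]<5]) if (q[:,2]<5).any() else 0
        q=q[q[:,2]>base+(9 if 'tray' in k or 'st' in k else 6)]
        if len(q)<5: print(k,nm,"few");continue
        rc=cv2.minAreaRect(q[:,:2].astype(np.float32))
        print(k,nm,len(q),"base%.1f zmed%.1f zmax%.1f"%(base,np.median(q[:,2]),q[:,2].max()),np.round(rc[0],1),np.round(rc[1],1),round(rc[2],1))
E
```

```text
table z -0.9112245603657504 2.3042822328071924
compass top 264 base-0.5 zmed13.6 zmax19.5 [452.1 436.4] [48.  47.6] 88.4
compass side 770 base-0.3 zmed13.9 zmax18.2 [451.8 438.1] [48.6 48.7] 70.0
lamp top 401 base-0.7 zmed23.4 zmax62.6 [443.5 312.7] [59.6 79.2] 88.1
lamp side 867 base-0.7 zmed23.3 zmax60.3 [454.  315.1] [55.6 59.9] 86.8
coil top 355 base-0.8 zmed38.5 zmax46.4 [430.7 127.7] [63.  73.3] 10.0
coil side 753 base-1.0 zmed35.8 zmax41.5 [430.3 123.9] [59.2 60.8] 49.0
battery top 238 base-0.8 zmed62.3 zmax68.9 [456.9  10.7] [78.9 57.9] 21.8
battery side 640 base-1.1 zmed44.9 zmax66.1 [468.4   5.8] [62.2 24.5] 6.7
switch top 475 base-1.0 zmed24.1 zmax40.7 [ 434.3 -109.8] [91.8 73.2] 78.2
switch side 479 base-1.1 zmed22.5 zmax38.2 [ 432.8 -115. ] [48.1 72.2] 75.3
rheo top 791 base-0.9 zmed48.9 zmax81.8 [ 428.5 -316.6] [117.6 163.7] 78.8
rheo side 828 base-1.5 zmed45.1 zmax78.8 [ 430.5 -295.2] [135.   42.2] 8.8
lamptray top 612 base0.3 zmed13.4 zmax20.0 [653.8 253.1] [97.1 97.7] 86.6
lamptray side 1004 base-0.4 zmed12.8 zmax16.2 [652.8 253.5] [97.6 97.5] 87.2
swtray top 457 base0.3 zmed13.3 zmax21.7 [646.8  93. ] [109.7  82. ] 5.3
swtray side 554 base-0.2 zmed12.5 zmax15.3 [646.2  93.6] [109.1  84.6] 5.6
rhtray top 558 base-0.2 zmed12.5 zmax19.9 [633.5 -71.7] [163.8  80.9] 3.6
rhtray side 485 base-0.8 zmed12.0 zmax16.2 [632.9 -71.4] [162.4  85. ] 4.0
coilst top 835 base-0.7 zmed13.6 zmax57.3 [ 640.4 -256.9] [83.2 85.8] 81.6
coilst side 519 base-1.4 zmed12.9 zmax52.8 [ 639.  -255.8] [88.9 84.8] 83.1
```

```bash
python3 - <<'E'
from h import *
P,c=cloud("top");S,cs=cloud("side")
A={n:(C.reshape(-1,3)) for n,C in(("top",P),("side",S))}
def band(k,x,y,r,lo,hi):
    for n,q in A.items():
        q=q[np.isfinite(q[:,0])];q=q[(np.hypot(q[:,0]-x,q[:,1]-y)<r)&(q[:,2]>lo)&(q[:,2]<hi)]
        rc=cv2.minAreaRect(q[:,:2].astype(np.float32))
        print(k,n,len(q),"med",np.round(np.median(q[:,:2],0),1),np.round(rc[0],1),np.round(rc[1],1),round(rc[2],1))
band("lamp",452,313,45,18,27)
band("coil",430,124,45,33,45)
band("switch",433,-115,50,20,28)
band("rheo upper",430,-300,85,44,62)
band("rheo rod",430,-300,85,56,70)
band("rheo knob",430,-300,85,72,90)
band("dowel",639,-256,30,40,60)
ims=[cv2.resize(c["pixels"][y0:y0+70,x0:x0+70],(400,400),interpolation=cv2.INTER_CUBIC) for x0,y0 in((422,192),(352,195))]
ims2=[cv2.resize(cs["pixels"][y0:y0+60,x0:x0+90],(400,200),interpolation=cv2.INTER_CUBIC) for x0,y0 in((360,95),(285,280))]
cv2.imwrite("pics/crop1.png",np.vstack([np.hstack(ims),np.hstack(ims2)])[:,:,::-1])
E
```

```text
lamp top 263 med [449.9 310.4] [453.9 312.9] [58.2 57.2] 44.9
lamp side 522 med [446.9 320.2] [453.6 315.1] [55.  58.3] 84.6
coil top 312 med [429.6 121.7] [429.5 122.5] [59.1 58.6] 88.9
coil side 425 med [429.6 126. ] [429.3 122.9] [59.6 58.7] 66.0
switch top 299 med [ 432.5 -116.3] [ 432.8 -117.8] [46.2 71.9] 73.2
switch side 232 med [ 431.1 -106.5] [ 431.4 -116.6] [49.1 70.8] 73.0
rheo upper top 407 med [ 426.8 -297.5] [ 432.4 -302. ] [128.6  48.6] 8.3
rheo upper side 316 med [ 426.3 -294.6] [ 431.9 -294.3] [131.5  39.2] 10.3
rheo rod top 211 med [ 438.3 -298.2] [ 431.7 -295.7] [131.6  33.1] 8.6
rheo rod side 166 med [ 440.6 -295.2] [ 430.5 -293.3] [134.3  28.5] 8.5
rheo knob top 26 med [ 460.1 -296.6] [ 460.2 -297.3] [11.7 10.8] 86.6
rheo knob side 16 med [ 461.2 -296. ] [ 461.9 -296.1] [11.1 12.3] 36.2
dowel top 30 med [ 639. -255.] [ 640.  -255.2] [14.1 13.2] 32.6
dowel side 28 med [ 638.8 -252.2] [ 638.8 -253. ] [12.8 15.3] 33.6
```

View pics/crop1.png

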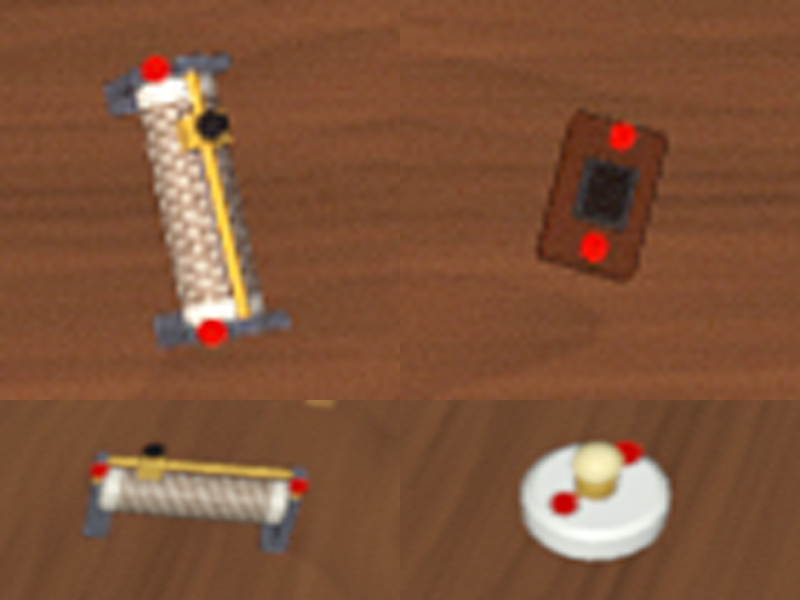

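```bash
cat > go.py <<'E'
import sys,numpy as np
from station import arm
from scipy.spatial.transform import Rotation as Ro
# usage: go.py x y z yaw : tool-frame shift (units of 30mm, in the final orientation and in present one) and turn (units of 4deg)
s=arm.observe();R=Ro.from_euler('xyz',s["eef_rot"],degrees=True);t=[float(a) for a in sys.argv[1:]]
T=Ro.from_euler('xyz',[180,0,t[3]],degrees=True);d=np.array(t[:3])-s["ee_pos"]
print("t%.2f"%s["time"],"pos",s["ee_pos"].round(1),"rot",s["eef_rot"].round(2),"w%.3f"%s["width"],"F",s["contact_force"].round(1),"q6 %.0f"%s["qpos"][5])
print("turn/4deg",((R.inv()*T).as_rotvec(degrees=True)/4).round(2),"shift/30 now-frame",(R.inv().apply(d)/30).round(2),"final-frame",(T.inv().apply(d)/30).round(2))
E
python3 -m crank '[0,0,-1,0,0,0,1, 0,0,-1,0,0,0,1, 0,0,-1,0,0,0,1, 0,0,-1,0,0,0,1, 0,0,-1,0,0,0,1, 0,0,-1,0,0,0,1, 0,0,-1,0,0,0,1, 0,0,0,-0.56,-0.93,0,1, 0,0,0,-0.56,-0.93,0,1, 0,0,0,-0.56,-0.93,0,1, 0,0,0,-0.56,-0.93,0,1, 0,0,0,-0.56,-0.93,0,1, 0,0,0,-0.56,-0.93,0,1, 0,0,0,-0.56,-0.93,0,1, 0,0,0,-0.56,-0.93,0,1, 0,0,0,-0.56,-0.93,0,1, 0,0,0,-0.56,-0.93,0,1, 0,0,0,-0.56,-0.93,0,1, 0,0,0,-0.56,-0.93,0,1]'
python3 go.py 431 -301 300 189
```

```text
time: 1.88
ee_pos: [466.9, 292.6, 403.5]
eef_rot: [179.9, -0.0, -168.6]
contact_force: [0.6, 0.4, -0.7]
width: 1.002
t1.88 pos [466.9 292.6 403.5] rot [ 1.7994e+02 -1.0000e-02 -1.6863e+02] w1.002 F [ 0.6  0.4 -0.7] q6 -76
turn/4deg [ 0.02 -0.    0.59] shift/30 now-frame [  5.07 -19.17   3.43] final-frame [  4.28 -19.36   3.45]
```

```bash
python3 -m crank '[0,0,0.5,0.1,-0.5,0.1,1, 0,0,0,0.2,-1,0.2,1, 0,0,0,0.2,-1,0.2,1, 0,0,0,0.2,-1,0.2,1, 0,0,0,0.2,-1,0.2,1, 0,0,0,0.2,-1,0.2,1, 0,0,0,0.2,-1,0.2,1, 0,0,0,0.2,-1,0.2,1, 0,0,0,0.2,-1,0.2,1, 0,0,0,0.2,-1,0.2,1, 0,0,0,0.2,-1,0.2,1, 0,0,0,0.2,-1,0.2,1, 0,0,0,0.2,-1,0.2,1, 0,0,0,0.2,-1,0.2,1, 0,0,0,0.2,-1,0.2,1, 0,0,0,0.2,-1,0.2,1, 0,0,0,0.2,-1,0.2,1, 0,0,0,0.2,-0.9,0.2,1, 0,0,0,0.2,-0.5,0.2,1, 0,0,0,0,0,0,1]'
python3 go.py 431 -301 200 189
```

```text
time: 3.55
ee_pos: [444.8, -287.2, 287.8]
eef_rot: [-179.9, 0.7, -171.0]
contact_force: [-0.1, 0.5, -0.0]
width: 1.003
t3.55 pos [ 444.8 -287.2  287.8] rot [-179.89    0.65 -171.01] w1.003 F [-0.1  0.5 -0. ] q6 -139
turn/4deg [-0.03  0.16 -0.  ] shift/30 now-frame [ 0.56 -0.38  2.92] final-frame [ 0.53 -0.38  2.93]
```

```bash
python3 -m crank '[0,0.16,0,0.27,-0.19,0.4,1, 0,0,0,0.26,-0.19,0.5,1, 0,0,0,0,0,0.5,1, 0,0,0,0,0,0.2,1, 0,0,0,0,0,0,1]'
python3 go.py 431 -301 187 189
```

```text
time: 3.97
ee_pos: [429.4, -301.4, 236.8]
eef_rot: [-179.9, -0.1, -171.0]
contact_force: [0.1, -0.1, 0.6]
width: 0.997
t3.97 pos [ 429.4 -301.4  236.8] rot [-1.7987e+02 -9.0000e-02 -1.7103e+02] w0.997 F [ 0.1 -0.1  0.6] q6 -140
turn/4deg [-0.03 -0.02 -0.01] shift/30 now-frame [-0.06  0.01  1.66] final-frame [-0.05  0.    1.66]
```

```bash
python3 -m crank '[0,0,0,-0.06,0,0.4,1, 0,0,0,0,0,0.4,1, 0,0,0,0,0,0.4,1, 0,0,0,0,0,0.3,1, 0,0,0,0,0,0.1,1, 0,0,0,0,0,0,0.6, 0,0,0,0,0,0,0.3, 0,0,0,0,0,0,0.3, 0,0,0,0,0,0,0.2, 0,0,0,0,0,0,0.2, 0,0,0,0,0,0,0.2, 0,0,0,0,0,0,0.2, 0,0,0,0,0,0,0.2]' 50
python3 go.py 431 -301 187 189
```

```text
time: 5.05
ee_pos: [432.7, -298.9, 191.4]
eef_rot: [-179.7, -0.0, -170.8]
contact_force: [-0.1, -0.3, -4.2]
width: 0.406
t5.05 pos [ 432.7 -298.9  191.4] rot [-1.7970e+02 -1.0000e-02 -1.7076e+02] w0.406 F [-0.1 -0.3 -4.2] q6 -140
turn/4deg [-0.08 -0.    0.06] shift/30 now-frame [ 0.07 -0.06  0.15] final-frame [ 0.07 -0.06  0.15]
```

```bash
python3 -m crank '[0,0,0,0,0,-0.2,0.2, 0,0,0,0,0,-0.5,0.2, 0,0,0,0,0,-0.7,0.2, 0,0,0,0,0,-0.7,0.2, 0,0,0,0,0,-0.4,0.2, 0,0,0,0,0,0,0.2]'
python3 go.py 635 -71.3 290 183.8
```

```text
time: 5.55
ee_pos: [431.9, -297.9, 269.8]
eef_rot: [-179.9, -0.2, -170.8]
contact_force: [0.2, -0.5, -3.7]
width: 0.405
t5.55 pos [ 431.9 -297.9  269.8] rot [-1.7990e+02 -1.7000e-01 -1.7077e+02] w0.405 F [ 0.2 -0.5 -3.7] q6 -140
turn/4deg [-0.03 -0.04  1.36] shift/30 now-frame [-7.89  6.37 -0.71] final-frame [-7.26  7.09 -0.67]
```

```bash
python3 -m crank '[0,0,0.45,-0.2,0.2,-0.3,0.2, 0,0,0.45,-0.4,0.4,-0.3,0.2, 0,0,0.4,-0.6,0.6,0,0.2, 0,0,0,-0.7,0.7,0,0.2, 0,0,0,-0.7,0.7,0,0.2, 0,0,0,-0.7,0.7,0,0.2, 0,0,0,-0.7,0.7,0,0.2, 0,0,0,-0.7,0.7,0,0.2, 0,0,0,-0.7,0.7,0,0.2, 0,0,0,-0.7,0.7,0,0.2, 0,0,0,-0.6,0.6,0,0.2, 0,0,0,-0.4,0.4,0,0.2, 0,0,0,-0.2,0.2,0,0.2, 0,0,0,0,0,0,0.2, 0,0,0,0,0,0,0.2]'
python3 go.py 635 -71.3 240 183.8
```

```text
time: 6.8
ee_pos: [640.1, -51.0, 278.8]
eef_rot: [180.0, -0.6, -176.4]
contact_force: [-0.7, -0.8, -4.7]
width: 0.406
t6.80 pos [640.1 -51.  278.8] rot [ 179.96   -0.65 -176.4 ] w0.406 F [-0.7 -0.8 -4.7] q6 -103
turn/4deg [ 0.01 -0.16 -0.05] shift/30 now-frame [ 0.2  -0.67  1.29] final-frame [ 0.21 -0.66  1.29]
```

```bash
python3 -m crank '[0,-0.16,0,0.1,-0.35,0.4,0.2, 0,0,0,0.1,-0.3,0.5,0.2, 0,0,0,0,0,0.3,0.2, 0,0,0,0,0,0,0.2, 0,0,0,0,0,0,0.2]'
python3 go.py 635 -71.3 200 183.8
python3 - <<'E'
from h import *
P,c=cloud("top");S,cs=cloud("side")
for n,C in(("top",P),("side",S)):
    q=C.reshape(-1,3);q=q[np.isfinite(q[:,0])];q=q[(abs(q[:,0]-633)<90)&(abs(q[:,1]+71)<60)]
    k=q[(q[:,2]<75)&(q[:,2]>36)&(abs(q[:,0]-633)>45)]
    rc=cv2.minAreaRect(k[:,:2].astype(np.float32));print(n,len(k),rc)
    print([ (x,np.median(k[abs(k[:,0]-x)<4],0).round(1)) for x in (570,585,685,695)])
a=c["pixels"][110:230,300:440];b=cs["pixels"][90:210,240:380]
cv2.imwrite("pics/r1.png",np.hstack([cv2.resize(a,(400,340)),cv2.resize(b,(400,340))])[:,:,::-1])
E
```

```text
time: 7.22
ee_pos: [632.3, -74.5, 240.9]
eef_rot: [180.0, -0.1, -176.6]
contact_force: [-0.1, -0.6, -3.7]
width: 0.403
t7.22 pos [632.3 -74.5 240.9] rot [ 1.7995e+02 -1.3000e-01 -1.7656e+02] w0.403 F [-0.1 -0.6 -3.7] q6 -106
turn/4deg [ 0.01 -0.03 -0.09] shift/30 now-frame [-0.1   0.1   1.36] final-frame [-0.1   0.1   1.36]
top 0 ((0.0, 0.0), (0.0, 0.0), 0.0)
[(570, array([nan, nan, nan])), (585, array([nan, nan, nan])), (685, array([nan, nan, nan])), (695, array([nan, nan, nan]))]
side 155 ((629.3019409179688, -71.26260375976562), (129.77774047851562, 49.15166473388672), 2.6783039569854736)
[(570, array([568.1, -51.9,  59.5])), (585, array([585.6, -58.7,  74.4])), (685, array([685.8, -54.3,  56.8])), (695, array([692.7, -46.7,  68.1]))]
  return _methods._mean(a, axis=axis, dtype=dtype,
  ret = um.true_divide(
```

View pics/r1.png

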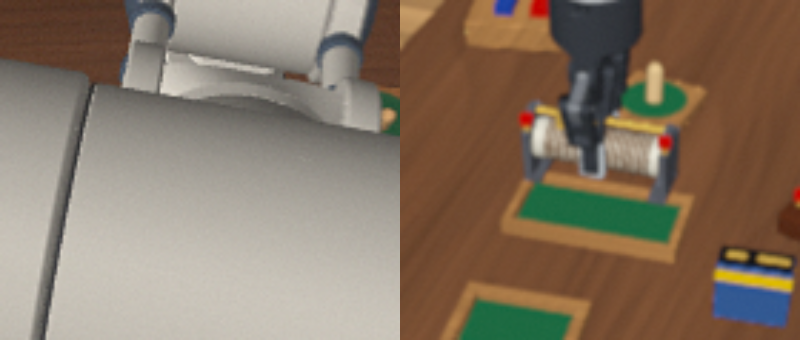

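```bash
python3 -m crank '[0,0,-0.09,-0.1,0.1,0.3,0.2, 0,0,0,0,0,0.4,0.2, 0,0,0,0,0,0.3,0.2, 0,0,0,0,0,0,0.2, 0,0,0,0,0,0,0.2]'
python3 go.py 635 -71.3 197 183.8
```

```text
time: 7.73
ee_pos: [636.4, -69.6, 209.7]
eef_rot: [180.0, 0.1, -176.1]
contact_force: [0.4, 0.5, -3.7]
width: 0.4
t7.73 pos [636.4 -69.6 209.7] rot [ 1.7999e+02  7.0000e-02 -1.7606e+02] w0.400 F [ 0.4  0.5 -3.7] q6 -106
turn/4deg [0.   0.02 0.03] shift/30 now-frame [ 0.05 -0.05  0.42] final-frame [ 0.05 -0.05  0.42]
```

```bash
python3 -m crank '[0,0,0,0.05,-0.05,0.12,0.2, 0,0,0,0,0,0.12,0.2, 0,0,0,0,0,0.08,0.2, 0,0,0,0,0,0,0.2]'
python3 go.py 635 -71.3 197 183.8; python3 -m crank '[0,0,0,0,0,0.08,0.2, 0,0,0,0,0,0,0.2]'
```

```text
time: 8.07
ee_pos: [634.9, -71.2, 199.1]
eef_rot: [180.0, 0.1, -176.0]
contact_force: [0.0, 0.0, -4.5]
width: 0.408
t8.07 pos [634.9 -71.2 199.1] rot [ 1.7999e+02  5.0000e-02 -1.7605e+02] w0.408 F [ 0.   0.  -4.5] q6 -106
turn/4deg [0.   0.01 0.04] shift/30 now-frame [-0.   -0.    0.07] final-frame [-0.   -0.    0.07]
time: 8.23
ee_pos: [635.1, -71.3, 197.0]
eef_rot: [-180.0, 0.1, -176.1]
contact_force: [-0.1, -0.4, -4.3]
width: 0.41
```

```bash
python3 -m crank '[0,0,0,0,0,0.06,0.2, 0,0,0,0,0,0,0.2]';python3 -m crank '[0,0,0,0,0,0.06,0.2, 0,0,0,0,0,0,0.2]'; python3 - <<'E'
from h import *
S,cs=cloud("side");b=cs["pixels"][90:210,240:380]
cv2.imwrite("pics/r2.png",cv2.resize(b,(700,600))[:,:,::-1])
E
```

```text
time: 8.4
ee_pos: [635.3, -71.2, 197.2]
eef_rot: [-180.0, 0.2, -176.1]
contact_force: [-0.1, -0.0, -5.3]
width: 0.404
time: 8.57
ee_pos: [635.5, -71.2, 197.1]
eef_rot: [-180.0, 0.3, -176.0]
contact_force: [-1.2, -0.6, -4.3]
width: 0.405
```

View pics/r2.png

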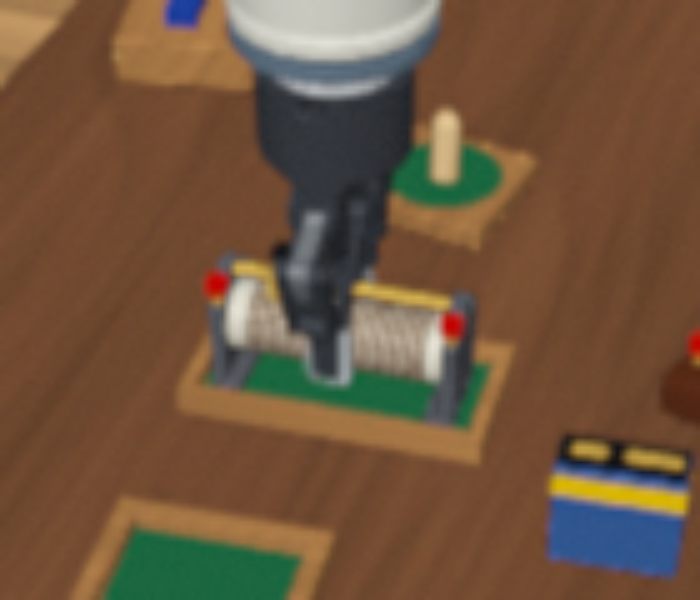

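```bash
python3 -m crank '[0,0,0,0,0,0.12,0.2, 0,0,0,0,0,0,0.2]';python3 -m crank '[0,0,0,0,0,0.12,0.2, 0,0,0,0,0,0,0.2]'
```

```text
time: 8.78
ee_pos: [636.6, -71.1, 195.5]
eef_rot: [-179.9, 0.6, -176.1]
contact_force: [0.1, 0.4, -3.7]
width: 0.407
time: 8.95
ee_pos: [637.3, -70.9, 194.2]
eef_rot: [-179.9, 0.7, -176.1]
contact_force: [-0.7, 0.3, -4.0]
width: 0.407
```

```bash
python3 -m crank '[0,0.15,0,0.06,0,0.1,0.2, 0,0,0,0,0,0.1,0.2, 0,0,0,0,0,0,0.2]';python3 -m crank '[0,0,0,0,0,0.1,0.2,0,0,0,0,0,0,0.2]'; python3 go.py 635.3 -71.3 190 183.8
```

```text
time: 9.2
ee_pos: [637.5, -70.7, 194.5]
eef_rot: [-179.8, 0.6, -176.1]
contact_force: [0.5, 0.9, -4.5]
width: 0.411
time: 9.37
ee_pos: [637.8, -70.7, 194.1]
eef_rot: [-179.8, 0.8, -176.1]
contact_force: [-0.7, 0.1, -4.9]
width: 0.405
t9.37 pos [637.8 -70.7 194.1] rot [-179.75    0.78 -176.05] w0.405 F [-0.7  0.1 -4.9] q6 -106
turn/4deg [-0.06  0.19  0.04] shift/30 now-frame [ 0.09 -0.01  0.14] final-frame [ 0.08 -0.01  0.14]
```

```bash
python3 - <<'E'
from h import *
S,cs=cloud("side")
hsv=cv2.cvtColor(cs["pixels"],cv2.COLOR_RGB2HSV)
red=((hsv[...,0]<8)|(hsv[...,0]>172))&(hsv[...,1]>180)&(hsv[...,2]>120)
m=red&(abs(S[...,0]-633)<90)&(abs(S[...,1]+71)<60)&(S[...,2]>20)
n,l,st,ce=cv2.connectedComponentsWithStats(m.astype(np.uint8))
for i in range(1,n):
    if st[i,4]>4: print(st[i],np.median(S[l==i],0).round(1))
print(arm.observe()["joint_torque"].round(1))
b=cs["pixels"][125:190,265:350]
cv2.imwrite("pics/r3.png",cv2.resize(b,(780,600),interpolation=cv2.INTER_CUBIC)[:,:,::-1])
E
```

```text
[280 145   5   4  17] [695.2 -45.6  70.1]
[328 153   4   4  15] [572.3 -54.5  70.4]
[  0.  -99.8 -26.    0.    0.1  -0. ]
```

View pics/r3.png

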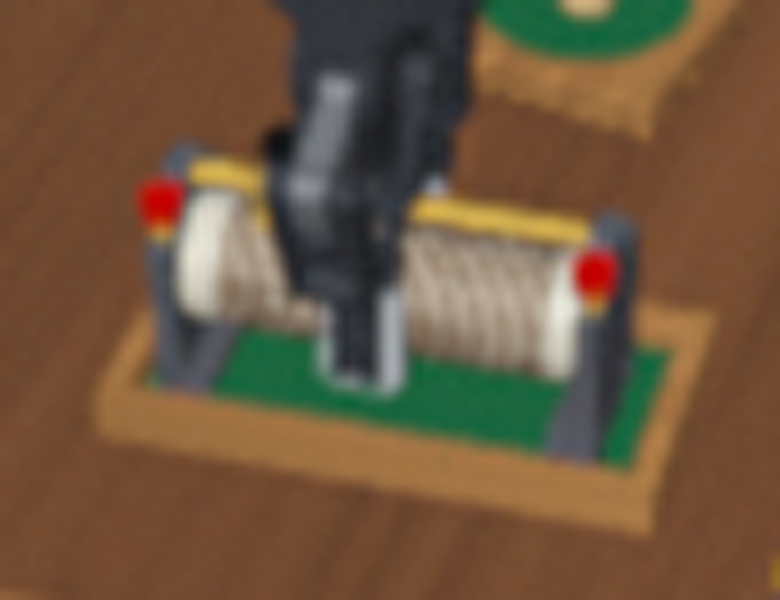

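```bash
python3 -m crank '[0,0,0,0,0,0.2,0.2]';python3 go.py 635.3 -71.3 190 183.8; python3 -m crank '[0,0,0,0,0,0.2,0.2]'; python3 go.py 635.3 -71.3 190 183.8;  python3 - <<'E'
import cv2,numpy as np
from h import *
cs={n:arm.camera(n) for n in("top","side")}
for n,bx in(("top",(440,190,475,260)),("side",(370,100,440,150))):
    im=cv2.imread(f"pics/{n}0.png");hsv=cv2.cvtColor(im,cv2.COLOR_BGR2HSV)
    m=((hsv[...,0]<8)|(hsv[...,0]>172))&(hsv[...,1]>180)&(hsv[...,2]>120);z=np.zeros_like(m);x0,y0,x1,y1=bx;z[y0:y1,x0:x1]=1
    _,l,st,ce=cv2.connectedComponentsWithStats((m&z).astype(np.uint8));print(n,st[1:,4],ce[1:].round(1).tolist())
    # predicted for z of terminal
    for zt in (60,64,68):
        a=np.deg2rad(9.3);ctr=np.array([431.3,-301.5])
        print(zt,[pix(cs[n],[*(ctr+s*62*np.array([np.cos(a),np.sin(a)])+0*np.array([-np.sin(a),np.cos(a)])*1+21*np.array([-np.sin(a),np.cos(a)])),zt]).round(1) for s in(1,-1)])
E
```

```text
time: 9.5
ee_pos: [638.8, -70.7, 190.1]
eef_rot: [-179.7, 1.0, -176.1]
contact_force: [-11.7, 11.6, 70.5]
width: 0.405
t9.50 pos [638.8 -70.7 190.1] rot [-179.72    0.98 -176.06] w0.405 F [-11.7  11.6  70.5] q6 -106
turn/4deg [-0.07  0.24  0.03] shift/30 now-frame [ 0.12 -0.01  0.  ] final-frame [ 0.12 -0.01  0.  ]
time: 9.58
ee_pos: [640.0, -70.6, 186.7]
eef_rot: [-179.7, 1.2, -176.1]
contact_force: [-6.8, -2.3, 44.9]
width: 0.405
t9.58 pos [640.  -70.6 186.7] rot [-179.68    1.24 -176.06] w0.405 F [-6.8 -2.3 44.9] q6 -106
turn/4deg [-0.08  0.31  0.03] shift/30 now-frame [ 0.16 -0.01 -0.11] final-frame [ 0.16 -0.01 -0.11]
top [19 22] [[448.8, 203.4], [458.7, 250.0]]
60 [array([445.8, 204.4]), array([456.9, 250.7])]
64 [array([446.2, 204.2]), array([457.4, 250.6])]
68 [array([446.7, 203.9]), array([457.9, 250.5])]
side [14 13] [[381.5, 115.5], [427.2, 120.5]]
60 [array([381.8, 117.6]), array([427.1, 121.7])]
64 [array([381.9, 116.3]), array([427.4, 120.5])]
68 [array([382.1, 115.1]), array([427.6, 119.2])]
```

```bash
python3 -m crank '[0,0,0,0,0,0,0.45, 0,0,0,0,0,0,0.6, 0,0,0,0,0,0,0.9, 0,0,0,0,0,0,1, 0,0,0,0,0,0,1]' 30; python3 go.py 638 -71.3 290 183.8
```

```text
time: 10.1
ee_pos: [641.0, -70.5, 184.9]
eef_rot: [-179.7, 1.3, -176.0]
contact_force: [-0.2, 0.2, -0.1]
width: 0.99
t10.10 pos [641.  -70.5 184.9] rot [-179.67    1.33 -176.05] w0.990 F [-0.2  0.2 -0.1] q6 -106
turn/4deg [-0.08  0.33  0.04] shift/30 now-frame [ 0.02 -0.04 -3.51] final-frame [ 0.1  -0.02 -3.5 ]
```

```bash
python3 -m crank '[0,0,0,0,0,-0.5,1, 0,0,0,0,0,-0.8,1, 0,0.33,0,0,0,-0.8,1, 0,0,0,0,0,-0.7,1,0,0,0,0,0,-0.2,1, 0,0,0,0,0,0,1]'; python3 go.py 429.5 122.7 230 180;python3 - <<'E'
from h import *
S,cs=cloud("side")
hsv=cv2.cvtColor(cs["pixels"],cv2.COLOR_RGB2HSV)
red=((hsv[...,0]<8)|(hsv[...,0]>172))&(hsv[...,1]>180)&(hsv[...,2]>120)
m=red&(abs(S[...,0]-633)<90)&(abs(S[...,1]+71)<60)&(S[...,2]>20)
n,l,st,ce=cv2.connectedComponentsWithStats(m.astype(np.uint8))
for i in range(1,n):
    if st[i,4]>4: print(st[i],np.median(S[l==i],0).round(1))
b=cs["pixels"][125:190,265:350]
cv2.imwrite("pics/r4.png",cv2.resize(b,(780,600),interpolation=cv2.INTER_CUBIC)[:,:,::-1])
E
```

```text
time: 10.6
ee_pos: [638.4, -70.4, 274.4]
eef_rot: [-179.8, -0.5, -176.1]
contact_force: [0.4, 0.2, 0.1]
width: 1.002
t10.60 pos [638.4 -70.4 274.4] rot [-179.78   -0.47 -176.09] w1.002 F [0.4 0.2 0.1] q6 -105
turn/4deg [-0.06 -0.12  0.98] shift/30 now-frame [6.5  6.9  1.51] final-frame [6.96 6.44 1.48]
[280 145   5   4  17] [696.1 -46.6  70.1]
[328 153   4   4  15] [572.8 -56.   69.5]
```

View pics/r4.png

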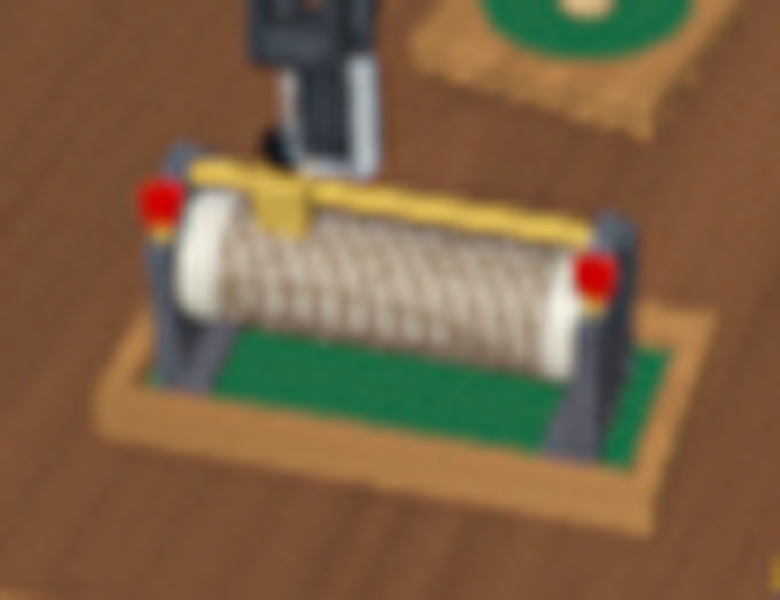

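```bash
python3 -m crank '[0,-0.12,0,0.2,0.2,0,1, 0,0,0,0.5,0.5,0,1, 0,0,0,0.7,0.7,0,1, 0,0,0,0.7,0.7,0.1,1, 0,0,0,0.7,0.7,0.2,1, 0,0,0,0.7,0.7,0.2,1, 0,0,0,0.7,0.7,0.2,1, 0,0,0,0.7,0.7,0.2,1, 0,0,0,0.6,0.7,0.2,1, 0,0,0,0.4,0.6,0.1,1, 0,0,0,0.2,0.4,0,1, 0,0,0,0,0,0,1, 0,0,0,0,0,0,1]'; python3 go.py 429.5 122.7 174 183.8
```

```text
time: 11.73
ee_pos: [420.2, 122.7, 222.8]
eef_rot: [-179.8, -1.0, -176.2]
contact_force: [-0.0, 1.2, -0.1]
width: 0.999
t11.73 pos [420.2 122.7 222.8] rot [-179.83   -0.97 -176.22] w0.999 F [-0.   1.2 -0.1] q6 -85
turn/4deg [-0.04 -0.24 -0.  ] shift/30 now-frame [-0.34 -0.02  1.62] final-frame [-0.31 -0.02  1.63]
```

```bash
python3 -m crank '[0,-0.24,0,-0.3,0,0.1,1, 0,0,0,0,0,0,1, 0,0,0,0,0,0,1]'; python3 go.py 429.5 122.7 174 183.8
```

```text
time: 11.98
ee_pos: [430.4, 122.3, 218.6]
eef_rot: [-179.8, 0.1, -176.2]
contact_force: [-0.9, -0.1, 0.6]
width: 1.0
t11.98 pos [430.4 122.3 218.6] rot [-1.7983e+02  8.0000e-02 -1.7625e+02] w1.000 F [-0.9 -0.1  0.6] q6 -85
turn/4deg [-0.04  0.02 -0.01] shift/30 now-frame [0.03 0.02 1.49] final-frame [0.03 0.01 1.49]
```

```bash
python3 -m crank '[0,0,0,0,0,0.4,1, 0,0,0,0,0,0.5,1, 0,0,0,0,0,0.4,1, 0,0,0,0,0,0,1, 0,0,0,0,0,0,1]'; python3 go.py 429.5 122.7 174 183.8
```

```text
time: 12.4
ee_pos: [434.1, 119.7, 178.5]
eef_rot: [-179.8, 0.4, -176.5]
contact_force: [0.4, 0.6, 0.0]
width: 1.001
t12.40 pos [434.1 119.7 178.5] rot [-179.84    0.38 -176.52] w1.001 F [0.4 0.6 0. ] q6 -85
turn/4deg [-0.04  0.1  -0.08] shift/30 now-frame [0.15 0.11 0.15] final-frame [0.15 0.11 0.15]
```

Drifts a little in x/y on a descent; correct and close.

```bash
python3 -m crank '[0,0.1,0,0.15,0.11,0.15,1, 0,0,0,0,0,0,1, 0,0,0,0,0,0,0.7, 0,0,0,0,0,0,0.6, 0,0,0,0,0,0,0.5, 0,0,0,0,0,0,0.5, 0,0,0,0,0,0,0.5, 0,0,0,0,0,0,0.5]' 40; python3 go.py 429.5 122.7 174 183.8
```

```text
time: 13.07
ee_pos: [429.8, 122.6, 176.2]
eef_rot: [-179.9, 0.1, -176.6]
contact_force: [1.5, 0.4, -2.6]
width: 0.698
t13.07 pos [429.8 122.6 176.2] rot [-1.7986e+02  1.4000e-01 -1.7656e+02] w0.698 F [ 1.5  0.4 -2.6] q6 -85
turn/4deg [-0.04  0.03 -0.09] shift/30 now-frame [0.01 0.   0.07] final-frame [0.01 0.   0.07]
```

```bash
python3 -m crank '[0,0,0,0,0,-0.3,0.5, 0,0,0,0,0,-0.6,0.5, 0,0,0,0,0,-0.8,0.5, 0,0,0,0,0,-0.8,0.5, 0,0,0,0,0,-0.8,0.5, 0,0,0,0,0,-0.4,0.5, 0,0,0,0,0,0,0.5]'; python3 go.py 639.5 -255.5 290 183.4
```

```text
time: 13.65
ee_pos: [428.4, 122.8, 294.5]
eef_rot: [-179.8, -0.1, -176.6]
contact_force: [1.6, -0.1, -3.0]
width: 0.699
t13.65 pos [428.4 122.8 294.5] rot [-1.7984e+02 -6.0000e-02 -1.7656e+02] w0.699 F [ 1.6 -0.1 -3. ] q6 -85
turn/4deg [-0.04 -0.02  0.01] shift/30 now-frame [ -6.27 -13.01   0.18] final-frame [ -6.28 -13.     0.15]
```

```bash
python3 -m crank '[0,0,0,-0.1,-0.2,0,0.5, 0,0,0,-0.3,-0.5,0,0.5, 0,0,0,-0.4,-0.8,0,0.5, 0,0,0,-0.45,-0.9,0,0.5, 0,0,0,-0.45,-0.9,0,0.5, 0,0,0,-0.45,-0.9,0,0.5, 0,0,0,-0.45,-0.9,0,0.5, 0,0,0,-0.45,-0.9,0,0.5, 0,0,0,-0.45,-0.9,0,0.5, 0,0,0,-0.45,-0.9,0,0.5, 0,0,0,-0.45,-0.9,0,0.5, 0,0,0,-0.45,-0.9,0,0.5, 0,0,0,-0.45,-0.9,0,0.5, 0,0,0,-0.45,-0.9,0,0.5, 0,0,0,-0.4,-0.8,0,0.5, 0,0,0,-0.3,-0.5,0,0.5, 0,0,0,-0.1,-0.2,0,0.5, 0,0,0,0,0,0,0.5, 0,0,0,0,0,0,0.5]'; python3 go.py 639.5 -255.5 265 183.4
```

```text
time: 15.23
ee_pos: [650.6, -279.3, 268.8]
eef_rot: [179.6, -1.6, -176.5]
contact_force: [-0.1, 1.0, -3.0]
width: 0.702
t15.23 pos [ 650.6 -279.3  268.8] rot [ 179.55   -1.62 -176.49] w0.702 F [-0.1  1.  -3. ] q6 -121
turn/4deg [ 0.11 -0.4   0.03] shift/30 now-frame [0.32 0.81 0.14] final-frame [0.32 0.81 0.13]
```

```bash
python3 -m crank '[0.1,-0.4,0,0.32,0.75,0.1,0.5, 0,0,0,0,0,0,0.5, 0,0,0,0,0,0,0.5]'; python3 go.py 639.5 -255.5 255 183.4
python3 - <<'E'
from h import *
P,c=cloud("top");S,cs=cloud("side")
q=S.reshape(-1,3);q=q[np.isfinite(q[:,0])];q=q[(np.hypot(q[:,0]-640,q[:,1]+256)<50)]
for lo,hi in((78,90),(90,118),(118,132)):
    k=q[(q[:,2]>lo)&(q[:,2]<hi)]
    if len(k)>9: print(lo,hi,len(k),k.min(0).round(1),k.max(0).round(1))
cv2.imwrite("pics/c1.png",cv2.resize(cs["pixels"][70:150,280:380],(750,600),interpolation=cv2.INTER_CUBIC)[:,:,::-1])
E
```

```text
time: 15.48
ee_pos: [636.9, -254.3, 264.0]
eef_rot: [179.8, -0.2, -176.5]
contact_force: [0.5, 0.3, -2.1]
width: 0.701
t15.48 pos [ 636.9 -254.3  264. ] rot [ 179.81   -0.2  -176.46] w0.701 F [ 0.5  0.3 -2.1] q6 -120
turn/4deg [ 0.05 -0.05  0.04] shift/30 now-frame [-0.09 -0.05  0.3 ] final-frame [-0.09 -0.05  0.3 ]
78 90 12 [ 606.8 -243.6   86.4] [ 658.1 -219.4   90. ]
90 118 176 [ 605.4 -265.8   90.4] [ 664.3 -206.8  117.9]
118 132 142 [ 605.9 -285.5  118. ] [ 664.8 -206.7  131.6]
```

View pics/c1.png

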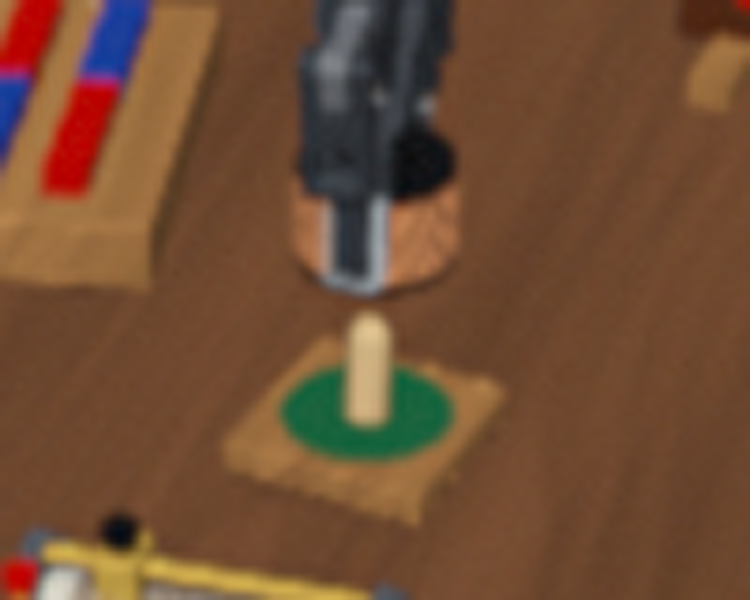

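```bash
python3 -m crank '[0,0,0,-0.13,-0.03,0.1,0.5, 0,0,0,0,0,0.1,0.5, 0,0,0,0,0,0.1,0.5, 0,0,0,0,0,0,0.5, 0,0,0,0,0,0,0.5]'; python3 go.py 640.8 -255 239 183.4
```

```text
time: 16.0
ee_pos: [641.9, -254.7, 254.2]
eef_rot: [179.8, -0.2, -176.4]
contact_force: [-0.9, -0.5, -1.8]
width: 0.702
t16.00 pos [ 641.9 -254.7  254.2] rot [ 179.81   -0.2  -176.4 ] w0.702 F [-0.9 -0.5 -1.8] q6 -120
turn/4deg [ 0.05 -0.05  0.05] shift/30 now-frame [ 0.04 -0.01  0.51] final-frame [ 0.04 -0.01  0.51]
```

```bash
python3 -m crank '[0,0,0,0.04,0,0.15,0.5, 0,0,0,0,0,0.2,0.5, 0,0,0,0,0,0.15,0.5, 0,0,0,0,0,0,0.5, 0,0,0,0,0,0,0.5]'; python3 go.py 640.8 -255 215 183.4
```

```text
time: 16.42
ee_pos: [640.4, -255.1, 237.2]
eef_rot: [179.8, -0.2, -176.4]
contact_force: [-1.0, -0.4, -2.3]
width: 0.701
t16.42 pos [ 640.4 -255.1  237.2] rot [ 179.79   -0.22 -176.43] w0.701 F [-1.  -0.4 -2.3] q6 -120
turn/4deg [ 0.05 -0.06  0.04] shift/30 now-frame [-0.02  0.    0.74] final-frame [-0.01  0.    0.74]
```

```bash
python3 -m crank '[0,0,0,0,0,0.15,0.5, 0,0,0,0,0,0.2,0.5, 0,0,0,0,0,0.15,0.5, 0,0,0,0,0,0,0.5]'; python3 go.py 640.8 -255 198 183.4
python3 - <<'E'
from h import *
S,cs=cloud("side")
cv2.imwrite("pics/c2.png",cv2.resize(cs["pixels"][90:150,290:370],(640,480),interpolation=cv2.INTER_CUBIC)[:,:,::-1])
E
```

```text
time: 16.75
ee_pos: [640.3, -255.1, 220.8]
eef_rot: [179.8, -0.2, -176.4]
contact_force: [0.4, 0.6, -3.0]
width: 0.7
t16.75 pos [ 640.3 -255.1  220.8] rot [ 179.81   -0.21 -176.43] w0.700 F [ 0.4  0.6 -3. ] q6 -120
turn/4deg [ 0.05 -0.05  0.04] shift/30 now-frame [-0.02  0.    0.76] final-frame [-0.02  0.    0.76]
```

View pics/c2.png

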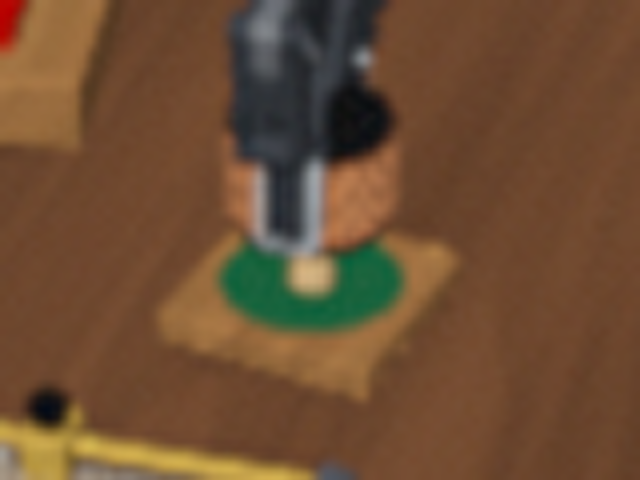

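```bash
python3 -m crank '[0,0,0,0,0,0.2,0.5, 0,0,0,0,0,0.25,0.5, 0,0,0,0,0,0.2,0.5, 0,0,0,0,0,0,0.5, 0,0,0,0,0,0,0.5]'; python3 go.py 640.8 -255 191 183.4
```

```text
time: 17.22
ee_pos: [640.4, -255.1, 199.5]
eef_rot: [179.8, -0.2, -176.4]
contact_force: [-0.2, 0.3, -2.7]
width: 0.703
t17.22 pos [ 640.4 -255.1  199.5] rot [ 179.82   -0.19 -176.43] w0.703 F [-0.2  0.3 -2.7] q6 -120
turn/4deg [ 0.05 -0.05  0.04] shift/30 now-frame [-0.01  0.    0.28] final-frame [-0.01  0.    0.28]
```

```bash
python3 -m crank '[0,0,0,0,0,0.15,0.5, 0,0,0,0,0,0.1,0.5, 0,0,0,0,0,0,0.5]'; python3 -m crank '[0,0,0,0,0,0.1,0.5, 0,0,0,0,0,0,0.5]'
```

```text
time: 17.47
ee_pos: [640.4, -255.1, 191.3]
eef_rot: [179.8, -0.2, -176.4]
contact_force: [0.2, -0.2, -2.8]
width: 0.701
time: 17.63
ee_pos: [640.8, -255.1, 189.4]
eef_rot: [179.9, -0.1, -176.4]
contact_force: [-0.3, -0.7, -2.6]
width: 0.702
```

```bash
python3 -m crank '[0,0,0,0,0,0.08,0.5]'
```

```text
time: 17.72
ee_pos: [641.0, -255.1, 188.6]
eef_rot: [179.9, -0.0, -176.4]
contact_force: [-15.9, 6.2, 46.1]
width: 0.702
```

Contact at the expected height: seated. Release and rise straight.

```bash
python3 -m crank '[0,0,0,0,0,0,0.75, 0,0,0,0,0,0,0.85, 0,0,0,0,0,0,1, 0,0,0,0,0,0,1, 0,0,0,0,0,-0.3,1, 0,0,0,0,0,-0.6,1, 0,0,0,0,0,-0.8,1, 0,0,0,0,0,-0.8,1, 0,0,0,0,0,-0.6,1, 0,0,0,0,0,-0.3,1, 0,0,0,0,0,0,1]'; python3 go.py 453.8 313.5 290 183.4
python3 - <<'E'
from h import *
S,cs=cloud("side")
q=S.reshape(-1,3);q=q[np.isfinite(q[:,0])];q=q[(np.hypot(q[:,0]-640,q[:,1]+256)<45)]
k=q[(q[:,2]>45)&(q[:,2]<62)];print(len(k),np.median(k,0),cv2.minAreaRect(k[:,:2].astype(np.float32)))
cv2.imwrite("pics/c3.png",cv2.resize(cs["pixels"][90:150,290:370],(640,480),interpolation=cv2.INTER_CUBIC)[:,:,::-1])
E
```

```text
time: 18.63
ee_pos: [641.1, -255.4, 297.6]
eef_rot: [179.9, -0.0, -176.4]
contact_force: [-0.4, -0.6, -0.0]
width: 0.999
t18.63 pos [ 641.1 -255.4  297.6] rot [ 179.92   -0.   -176.42] w0.999 F [-0.4 -0.6 -0. ] q6 -120
turn/4deg [ 0.02 -0.    0.05] shift/30 now-frame [ 5.05 19.32  0.28] final-frame [ 5.11 19.3   0.25]
218 [ 638.21699691 -249.07387308   51.54390863] ((640.5104370117188, -250.64804077148438), (55.95549774169922, 63.633846282958984), 54.91922378540039)
```

View pics/c3.png

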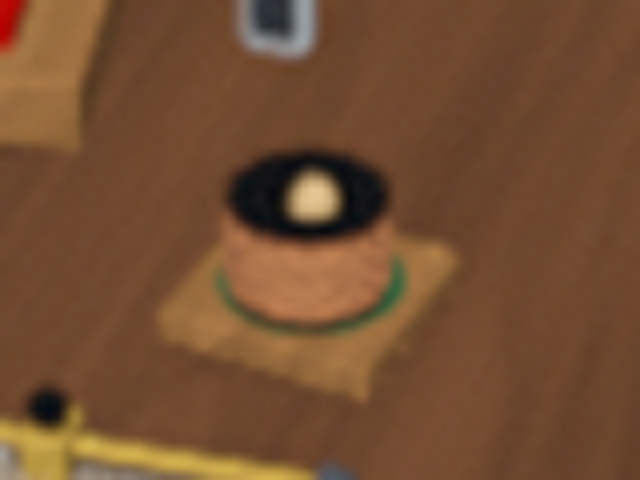

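```bash
python3 -m crank '[0,0,0,0.1,0.3,0,1, 0,0,0,0.2,0.7,0,1, 0,0,0,0.26,1,0,1, 0,0,0,0.26,1,0,1, 0,0,0,0.26,1,0,1, 0,0,0,0.26,1,0,1, 0,0,0,0.26,1,0,1, 0,0,0,0.26,1,0,1, 0,0,0,0.26,1,0,1, 0,0,0,0.26,1,0,1, 0,0,0,0.26,1,0,1, 0,0,0,0.26,1,0,1, 0,0,0,0.26,1,0,1, 0,0,0,0.26,1,0,1, 0,0,0,0.26,1,0,1, 0,0,0,0.26,1,0,1, 0,0,0,0.26,1,0,1, 0,0,0,0.2,0.7,0,1, 0,0,0,0.1,0.3,0,1, 0,0,0,0,0,0,1]'; python3 go.py 453.8 313.5 245 183.4
```

```text
time: 20.35
ee_pos: [448.1, 272.8, 277.2]
eef_rot: [179.8, -2.2, -176.5]
contact_force: [-0.2, -0.5, -0.8]
width: 1.004
t20.35 pos [448.1 272.8 277.2] rot [ 179.8    -2.2  -176.55] w1.004 F [-0.2 -0.5 -0.8] q6 -70
turn/4deg [ 0.05 -0.55  0.01] shift/30 now-frame [-0.31  1.34  1.07] final-frame [-0.27  1.34  1.07]
```

```bash
python3 -m crank '[0,-0.55,0,-0.1,0.4,0.3,1, 0,0,0,-0.1,0.5,0.4,1, 0,0,0,0,0.3,0.2,1, 0,0,0,0,0,0,1, 0,0,0,0,0,0,1]'; python3 go.py 453.8 313.5 225 183.4
python3 - <<'E'
from h import *
P,c=cloud("top");S,cs=cloud("side")
tz=arm.observe()["ee_pos"]
q=S.reshape(-1,3);q=q[np.isfinite(q[:,0])]
k=q[(np.hypot(q[:,0]-454,q[:,1]-314)<75)&(q[:,2]>63)]; print("lowest finger z",np.sort(k[:,2])[:12].round(1),tz)
k=q[(np.hypot(q[:,0]-454,q[:,1]-314)<45)&(q[:,2]>17)&(q[:,2]<27)];print(len(k),cv2.minAreaRect(k[:,:2].astype(np.float32)))
E
```

```text
time: 20.77
ee_pos: [450.3, 307.3, 246.7]
eef_rot: [180.0, -0.2, -176.5]
contact_force: [-0.1, -0.8, 0.2]
width: 1.0
t20.77 pos [450.3 307.3 246.7] rot [ 179.97   -0.19 -176.54] w1.000 F [-0.1 -0.8  0.2] q6 -66
turn/4deg [ 0.01 -0.05  0.02] shift/30 now-frame [-0.13  0.2   0.72] final-frame [-0.13  0.2   0.72]
lowest finger z [85.3 87.4 87.5 88.5 90.2 91.8 92.6 93.  93.1 93.8 94.6 94.9] [450.43596506 307.07907973 247.16352322]
388 ((448.4209899902344, 320.1780700683594), (59.894535064697266, 41.321353912353516), 34.639408111572266)
```

```bash
python3 -m crank '[0,0,0,-0.13,0.2,0.2,1, 0,0,0,0,0,0.2,1, 0,0,0,0,0,0,1, 0,0,0,0,0,0,1]'; python3 go.py 453.8 313.5 181 183.4
```

```text
time: 21.2
ee_pos: [455.1, 312.2, 235.1]
eef_rot: [179.9, -0.1, -176.7]
contact_force: [0.1, 0.2, 0.4]
width: 0.999
t21.20 pos [455.1 312.2 235.1] rot [ 1.7993e+02 -8.0000e-02 -1.7670e+02] w0.999 F [0.1 0.2 0.4] q6 -65
turn/4deg [ 0.02 -0.02 -0.02] shift/30 now-frame [0.04 0.04 1.8 ] final-frame [0.04 0.05 1.8 ]
```

```bash
python3 -m crank '[0,0,0,0,0,0.3,1, 0,0,0,0,0,0.5,1, 0,0,0,0,0,0.4,1, 0,0,0,0,0,0.2,1, 0,0,0,0,0,0,1, 0,0,0,0,0,0,1]'; python3 go.py 453.8 313.5 181 183.4
```

```text
time: 21.7
ee_pos: [455.1, 311.7, 190.2]
eef_rot: [179.9, -0.0, -176.7]
contact_force: [0.3, 0.2, -0.5]
width: 1.004
t21.70 pos [455.1 311.7 190.2] rot [ 1.7991e+02 -5.0000e-02 -1.7672e+02] w1.004 F [ 0.3  0.2 -0.5] q6 -65
turn/4deg [ 0.02 -0.01 -0.03] shift/30 now-frame [0.04 0.06 0.31] final-frame [0.04 0.06 0.31]
```

```bash
python3 -m crank '[0,0,0,0.04,0.06,0.2,1, 0,0,0,0,0,0.13,1, 0,0,0,0,0,0,1, 0,0,0,0,0,0,0.75, 0,0,0,0,0,0,0.6, 0,0,0,0,0,0,0.5, 0,0,0,0,0,0,0.5, 0,0,0,0,0,0,0.5, 0,0,0,0,0,0,0.5]' 40; python3 go.py 453.8 313.5 181 183.4
```

```text
time: 22.45
ee_pos: [454.1, 314.0, 182.0]
eef_rot: [179.8, 0.1, -176.7]
contact_force: [-0.4, 0.4, -0.0]
width: 0.679
t22.45 pos [454.1 314.  182. ] rot [ 1.7984e+02  1.2000e-01 -1.7670e+02] w0.679 F [-0.4  0.4 -0. ] q6 -65
turn/4deg [ 0.04  0.03 -0.02] shift/30 now-frame [ 0.01 -0.01  0.03] final-frame [ 0.01 -0.01  0.03]
```

```bash
python3 -m crank '[0,0,0,0,0,0,0.9, 0,0,0,0,0,0,0.9, 0,0,0,0,0,0.17,0.9, 0,0,0,0,0,0,0.9, 0,0,0,0,0,0,0.6, 0,0,0,0,0,0,0.5, 0,0,0,0,0,0,0.5, 0,0,0,0,0,0,0.5, 0,0,0,0,0,0,0.5]' 40; python3 go.py 453.8 313.5 177 183.4
python3 - <<'E'
from h import *
cs=arm.camera("side")
cv2.imwrite("pics/l1.png",cv2.resize(cs["pixels"][250:350,265:395],(780,600),interpolation=cv2.INTER_CUBIC)[:,:,::-1])
E
```

```text
time: 23.2
ee_pos: [454.2, 314.0, 176.9]
eef_rot: [179.8, 0.1, -176.7]
contact_force: [-0.4, 0.2, -0.8]
width: 0.681
t23.20 pos [454.2 314.  176.9] rot [ 1.7983e+02  1.5000e-01 -1.7670e+02] w0.681 F [-0.4  0.2 -0.8] q6 -65
turn/4deg [ 0.04  0.04 -0.02] shift/30 now-frame [ 0.01 -0.02 -0.  ] final-frame [ 0.01 -0.02 -0.  ]
```

View pics/l1.png

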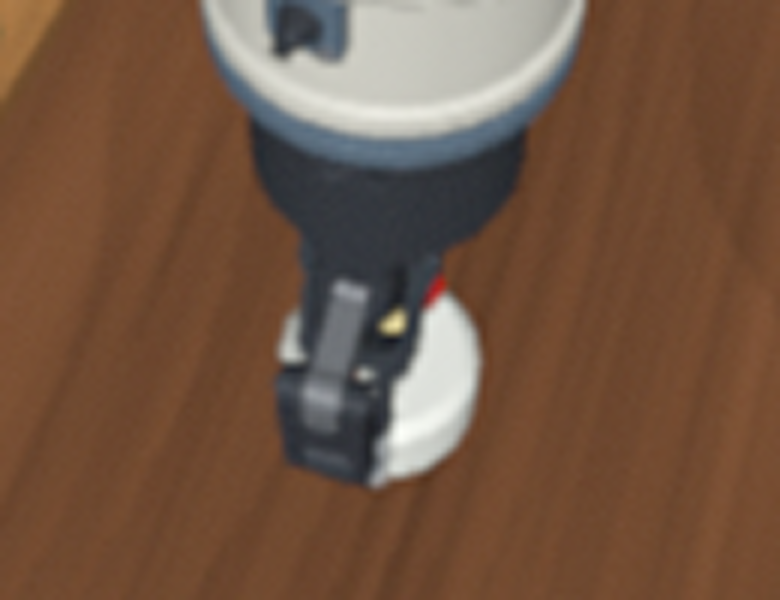

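```bash
python3 - <<'E'
from h import *
P,c=cloud("side")
Q=P[318:334,312:330]; print(Q[::2,8].round(0))
for z in(5,8,11,14): print(z,[pix(c,[454+d,y,z]).round(1) for d,y in((11,345),(-11,345),(0,358))])
E
```

```text
[[446. 383. 109.]
 [446. 383. 102.]
 [448. 378.  86.]
 [447. 380.  83.]
 [449. 374.  63.]
 [449. 376.  61.]
 [457. 351.   0.]
 [456. 355.   0.]]
5 [array([317.1, 324.4]), array([328.6, 328.1]), array([320.5, 332.7])]
8 [array([317.1, 323.6]), array([328.6, 327.3]), array([320.5, 331.9])]
11 [array([317.1, 322.8]), array([328.6, 326.5]), array([320.5, 331.1])]
14 [array([317., 322.]), array([328.6, 325.8]), array([320.5, 330.3])]
```

```bash
python3 -m crank '[0,0,0,0,0,0,0.85, 0,0,0,0,0,0,0.9, 0,0,0,0,0,-0.16,0.9, 0,0,0,0,0,0,0.9, 0,0,0,0,0,0,0.6, 0,0,0,0,0,0,0.5, 0,0,0,0,0,0,0.5, 0,0,0,0,0,0,0.5, 0,0,0,0,0,0,0.5]' 45; python3 go.py 453.8 313.5 182 183.4; python3 -m crank '[0,0,0,0,0,-0.2,0.5, 0,0,0,0,0,-0.5,0.5, 0,0,0,0,0,-0.7,0.5, 0,0,0,0,0,-0.7,0.5, 0,0,0,0,0,-0.6,0.5, 0,0,0,0,0,-0.3,0.5, 0,0,0,0,0,0,0.5]'; python3 go.py 653.3 253.3 280 183.4
```

```text
time: 24.05
ee_pos: [454.2, 313.9, 183.1]
eef_rot: [179.8, 0.2, -176.7]
contact_force: [0.5, -0.5, -1.2]
width: 0.672
t24.05 pos [454.2 313.9 183.1] rot [ 179.82    0.18 -176.69] w0.672 F [ 0.5 -0.5 -1.2] q6 -65
turn/4deg [ 0.05  0.04 -0.02] shift/30 now-frame [ 0.01 -0.01  0.04] final-frame [ 0.01 -0.01  0.04]
time: 24.63
ee_pos: [453.4, 313.3, 277.2]
eef_rot: [179.9, -0.0, -176.7]
contact_force: [0.7, 0.9, -0.8]
width: 0.669
t24.63 pos [453.4 313.3 277.2] rot [ 179.9   -0.  -176.7] w0.669 F [ 0.7  0.9 -0.8] q6 -65
turn/4deg [ 0.02 -0.   -0.02] shift/30 now-frame [-6.54 -2.38 -0.1 ] final-frame [-6.53 -2.39 -0.09]
```

```bash
python3 -m crank '[0,0,0,-0.2,-0.07,0,0.5, 0,0,0,-0.4,-0.15,0,0.5, 0,0,0,-0.6,-0.22,0,0.5, 0,0,0,-0.6,-0.22,0,0.5, 0,0,0,-0.6,-0.22,0,0.5, 0,0,0,-0.6,-0.22,0,0.5, 0,0,0,-0.6,-0.22,0,0.5, 0,0,0,-0.6,-0.22,0,0.5, 0,0,0,-0.6,-0.22,0,0.5, 0,0,0,-0.6,-0.22,0,0.5, 0,0,0,-0.5,-0.2,0,0.5, 0,0,0,-0.3,-0.1,0,0.5, 0,0,0,-0.1,0,0,0.5, 0,0,0,0,0,0,0.5, 0,0,0,0,0,0,0.5]'; python3 go.py 653.3 253.3 240 183.4
python3 - <<'E'
from h import *
P,cs=cloud("side")
t=arm.observe()["ee_pos"];q=P.reshape(-1,3);rgb=cs["pixels"].reshape(-1,3).astype(int)
w=(rgb.min(1)>150)&(np.hypot(q[:,0]-t[0],q[:,1]-t[1])<45)&(q[:,2]<t[2]-145)&(q[:,2]>40);k=q[w]
print(t,len(k),k.min(0).round(1),k.max(0).round(1))
u,v=pix(cs,[t[0],t[1],t[2]-160]).astype(int);print(u,v)
cv2.imwrite("pics/l2.png",cv2.resize(cs["pixels"][v-50:v+50,u-65:u+65],(780,600),interpolation=cv2.INTER_CUBIC)[:,:,::-1])
E
```

```text
time: 25.88
ee_pos: [664.1, 243.7, 256.9]
eef_rot: [-179.7, -1.0, -176.8]
contact_force: [-0.5, 0.2, 0.1]
width: 0.672
t25.88 pos [664.1 243.7 256.9] rot [-179.74   -1.03 -176.85] w0.672 F [-0.5  0.2  0.1] q6 -78
turn/4deg [-0.06 -0.26 -0.06] shift/30 now-frame [0.33 0.34 0.57] final-frame [0.34 0.34 0.56]
[663.85775099 243.81592267 256.85861889] 423 [629.7 219.2  71.5] [687.7 285.8 111.7]
237 224
```

View pics/l2.png

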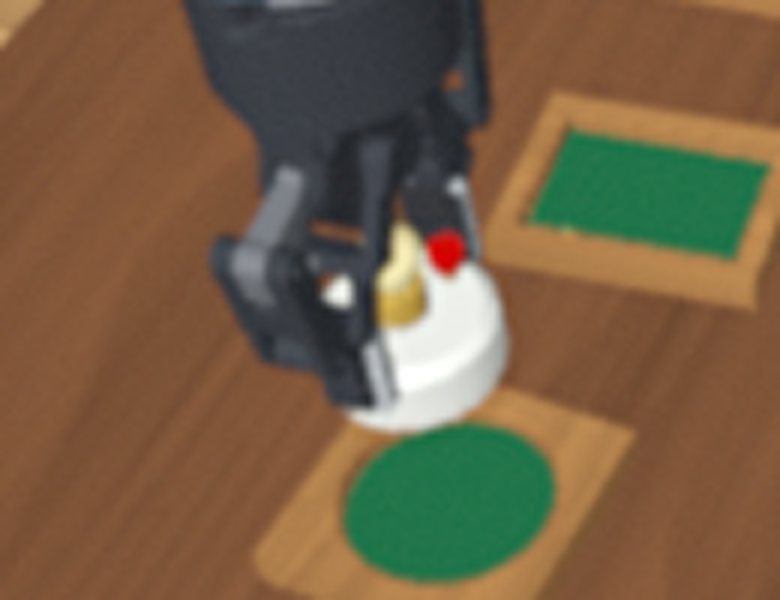

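```bash
cat > tilt.py <<'E'
from h import *
P,cs=cloud("side")
t=arm.observe()["ee_pos"];q=P.reshape(-1,3);rgb=cs["pixels"].reshape(-1,3).astype(int)
w=(rgb.min(1)>150)&(np.hypot(q[:,0]-t[0],q[:,1]-t[1])<36);k=q[w]
k=k[(k[:,2]<t[2]-140)&(k[:,2]>t[2]-195)]
# robust plane for the top face
best=None;rng=np.random.default_rng(0)
for _ in range(2000):
    a=k[rng.choice(len(k),3,False)];n=np.cross(a[1]-a[0],a[2]-a[0]);l=np.linalg.norm(n)
    if l<100: continue
    n/=l; n*=np.sign(n[2])
    if n[2]<.9: continue
    i=abs((k-a[0])@n)<2
    if best is None or i.sum()>best.sum(): best=i
m=k[best];u,s,v=np.linalg.svd(m-m.mean(0));n=v[2]*np.sign(v[2][2])
print("tcp",t.round(1),len(k),best.sum(),"n",n.round(3),"c",m.mean(0).round(1),"rel z at tcp",(m.mean(0)[2]-(n[:2]@(t[:2]-m.mean(0)[:2]))/n[2]-t[2]).round(1),"ext",m.min(0).round(1),m.max(0).round(1))
print("all ext",k.min(0).round(1),k.max(0).round(1))
E
python3 tilt.py
```

```text
tcp [663.6 244.1 257.3] 406 203 n [-0.008  0.002  1.   ] c [645.9 246.5  97. ] rel z at tcp -160.1 ext [630.5 219.6  94.7] [685.3 273.6  99.2]
all ext [628.9 219.6  72.1] [689.2 277.8 114.6]
```

```bash
python3 go.py 657 253.3 225 183.4; python3 -m crank '[-0.06,-0.26,0,0.22,0.33,0.3,0.5, 0,0,0,0,0,0.3,0.5, 0,0,0,0,0,0.2,0.5, 0,0,0,0,0,0,0.5, 0,0,0,0,0,0,0.5]'; python3 go.py 657 253.3 190 183.4; python3 tilt.py
```

```text
t25.98 pos [663.6 244.1 257.3] rot [-179.74   -1.03 -176.82] w0.666 F [-0.7  0.7 -0.9] q6 -78
turn/4deg [-0.06 -0.26 -0.05] shift/30 now-frame [0.18 0.32 1.08] final-frame [0.2  0.32 1.08]
time: 26.4
ee_pos: [654.6, 254.5, 232.5]
eef_rot: [-180.0, -0.0, -176.7]
contact_force: [-1.0, -0.3, -1.2]
width: 0.67
t26.40 pos [654.6 254.5 232.5] rot [-1.7997e+02 -3.0000e-02 -1.7668e+02] w0.670 F [-1.  -0.3 -1.2] q6 -77
turn/4deg [-0.01 -0.01 -0.02] shift/30 now-frame [-0.08 -0.04  1.42] final-frame [-0.08 -0.04  1.42]
tcp [654.6 254.4 232.6] 387 214 n [-0.036  0.018  0.999] c [640.2 258.4  72.2] rel z at tcp -159.7 ext [624.9 230.6  69.5] [679.9 286.4  74.3]
all ext [623.7 230.6  47.6] [682.3 287.6  88.8]
```

```bash
python3 -m crank '[0,0,0,0,-0.1,0.3,0.5, 0,0,0,0,0,0.3,0.5, 0,0,0,0,0,0.25,0.5, 0,0,0,0,0,0,0.5, 0,0,0,0,0,0,0.5]'; python3 go.py 654.7 251.7 190 183.4;  python3 - <<'E'
from h import *
cs=arm.camera("side");t=arm.observe()["ee_pos"]
u,v=pix(cs,[t[0],t[1],t[2]-170]).astype(int);print(u,v)
cv2.imwrite("pics/l3.png",cv2.resize(cs["pixels"][v-50:v+50,u-65:u+65],(780,600),interpolation=cv2.INTER_CUBIC)[:,:,::-1])
E
```

```text
time: 26.87
ee_pos: [655.4, 250.4, 204.9]
eef_rot: [-180.0, 0.0, -176.7]
contact_force: [0.1, -0.1, 0.2]
width: 0.666
t26.87 pos [655.4 250.4 204.9] rot [-179.97    0.   -176.72] w0.666 F [ 0.1 -0.1  0.2] q6 -77
turn/4deg [-0.01  0.   -0.03] shift/30 now-frame [0.02 0.04 0.5 ] final-frame [0.02 0.04 0.5 ]
244 247
```

View pics/l3.png

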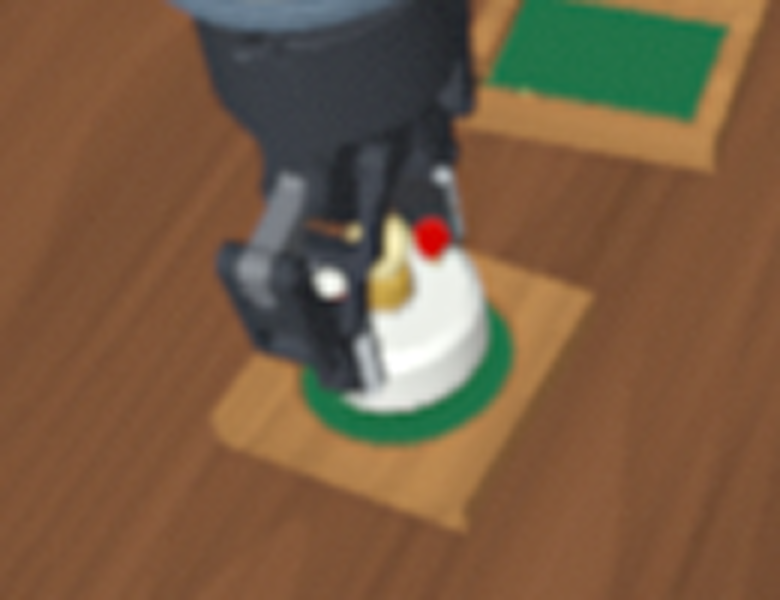

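```bash
python3 - <<'E'
from h import *
cs=arm.camera("side");a=np.linspace(0,6.283,180)
def low(cx,cy,r,z):
    p=np.array([pix(cs,[cx+r*np.cos(b),cy+r*np.sin(b),z]) for b in a]);return p.min(0).round(1),p.max(0).round(1)
print("rim",low(653,253.4,38,14))
for cy in(250.4,253.4): 
  for z in (18,21): print(cy,z,low(653.8,cy,30,z))
E
```

```text
rim (array([227.7, 241.2]), array([264.6, 270.9]))
250.4 18 (array([231.7, 241.8]), array([260.8, 265.2]))
250.4 21 (array([231.4, 241. ]), array([260.7, 264.3]))
253.4 18 (array([231. , 242.9]), array([260.2, 266.3]))
253.4 21 (array([230.7, 242. ]), array([260.1, 265.5]))
```

```bash
python3 -m crank '[0,0,0,0,0,0.2,0.5, 0,0,0,0,0,0.15,0.5, 0,0,0,0,0,0,0.5]'; python3 -m crank '[0,0,0,0,0,0.1,0.5]'
```

```text
time: 27.22
ee_pos: [655.7, 250.6, 194.6]
eef_rot: [-180.0, 0.1, -176.7]
contact_force: [0.4, -0.3, -1.5]
width: 0.669
time: 27.3
ee_pos: [655.9, 250.7, 191.9]
eef_rot: [180.0, 0.1, -176.7]
contact_force: [1.4, 0.2, -0.8]
width: 0.669
```

```bash
python3 -m crank '[0,0,0,0,0,0.08,0.5]'; python3 -m crank '[0,0,0,0,0,0.08,0.5]'
```

```text
time: 27.38
ee_pos: [655.8, 250.7, 189.1]
eef_rot: [-180.0, 0.1, -176.7]
contact_force: [0.2, -1.1, -1.7]
width: 0.669
time: 27.47
ee_pos: [656.0, 250.7, 188.2]
eef_rot: [-180.0, 0.2, -176.7]
contact_force: [-5.5, -1.0, 30.3]
width: 0.674
```

```bash
python3 -m crank '[0,0,0,0,0,0,0.72, 0,0,0,0,0,0,0.8, 0,0,0,0,0,0,1, 0,0,0,0,0,0,1, 0,0,0,0,0,-0.3,1, 0,0,0,0,0,-0.6,1, 0,0,0,0,0,-0.8,1, 0,0,0,0,0,-0.8,1, 0,0,0,0,0,-0.6,1, 0,0,0,0,0,-0.2,1, 0,0,0,0,0,0,1]'; python3 go.py 433 -116.9 290 165.5
python3 - <<'E'
from h import *
S,cs=cloud("side")
q=S.reshape(-1,3);rgb=cs["pixels"].reshape(-1,3).astype(int);w=(rgb.min(1)>150)&(np.hypot(q[:,0]-653,q[:,1]-253)<45)&(q[:,2]<45);k=q[w]
print(len(k),k.min(0),k.max(0),"median z",np.median(k[:,2]))
t=k[k[:,2]>25];A=np.c_[t[:,:2]-t[:,:2].mean(0),np.ones(len(t))];print("plane",np.linalg.lstsq(A,t[:,2],rcond=None)[0])
cv2.imwrite("pics/l4.png",cv2.resize(cs["pixels"][205:305,180:310],(780,600),interpolation=cv2.INTER_CUBIC)[:,:,::-1])
E
```

```text
time: 28.38
ee_pos: [655.3, 250.7, 293.1]
eef_rot: [-180.0, 0.1, -176.7]
contact_force: [-0.7, 0.6, 0.4]
width: 1.0
t28.38 pos [655.3 250.7 293.1] rot [-1.7998e+02  1.1000e-01 -1.7671e+02] w1.000 F [-0.7  0.6  0.4] q6 -77
turn/4deg [0.   0.03 4.45] shift/30 now-frame [  8.1  -11.81   0.09] final-frame [  4.11 -13.72   0.1 ]
542 [624.69991898 225.46561618   3.45537773] [693.61810011 283.11169281  43.38550968] median z 27.597688858235784
plane [ 2.37091607e-02 -2.92451479e-03  2.90048616e+01]
```

View pics/l4.png

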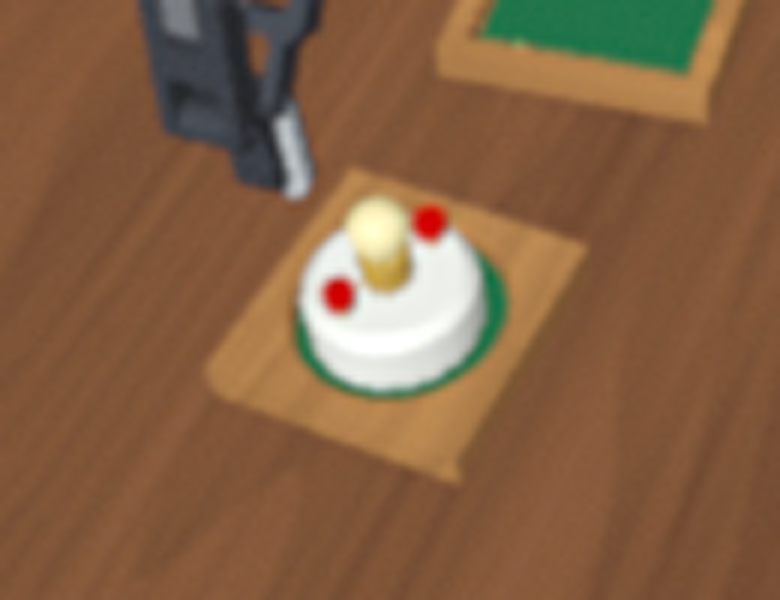

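```bash
python3 -m crank '[0,0,0.95,0,0,0,1, 0,0,0.95,0,0,0,1, 0,0,0.95,0,0,0,1, 0,0,0.9,0,0,0,1, 0,0,0.7,0,0,0,1, 0,0,0,0.1,-0.3,0,1, 0,0,0,0.2,-0.7,0,1, 0,0,0,0.26,-1,0,1, 0,0,0,0.26,-1,0,1, 0,0,0,0.26,-1,0,1, 0,0,0,0.26,-1,0,1, 0,0,0,0.26,-1,0,1, 0,0,0,0.26,-1,0,1, 0,0,0,0.26,-1,0,1, 0,0,0,0.26,-1,0,1, 0,0,0,0.26,-1,0,1, 0,0,0,0.26,-1,0,1, 0,0,0,0.26,-0.8,0,1, 0,0,0,0.2,-0.5,0,1, 0,0,0,0.1,-0.1,0,1]'; python3 go.py 432.5 -117 240 163.5
```

```text
time: 30.1
ee_pos: [437.6, -99.4, 276.1]
eef_rot: [-179.5, -1.4, 166.5]
contact_force: [1.2, 1.2, -0.4]
width: 1.005
t30.10 pos [437.6 -99.4 276.1] rot [-179.55   -1.41  166.5 ] w1.005 F [ 1.2  1.2 -0.4] q6 -96
turn/4deg [-0.12 -0.35  0.75] shift/30 now-frame [-0.   -0.6   1.21] final-frame [-0.   -0.61  1.2 ]
```

```bash
python3 -m crank '[-0.12,-0.35,0.7,0,-0.3,0.3,1, 0,0,0,0,-0.25,0.4,1, 0,0,0,0,0,0.3,1, 0,0,0,0,0,0,1, 0,0,0,0,0,0,1]'; python3 go.py 432.5 -117 183 163.5; python3 - <<'E'
from h import *
S,cs=cloud("side")
q=S.reshape(-1,3);q=q[np.isfinite(q[:,0])];k=q[(np.hypot(q[:,0]-432,q[:,1]+117)<50)&(q[:,2]>8)&(q[:,2]<42)];print(cv2.minAreaRect(k[:,:2].astype(np.float32)))
E
```

```text
time: 30.52
ee_pos: [429.2, -115.9, 243.9]
eef_rot: [180.0, -0.1, 163.8]
contact_force: [-0.2, -0.0, 0.0]
width: 1.001
t30.52 pos [ 429.2 -115.9  243.9] rot [ 1.7996e+02 -1.5000e-01  1.6379e+02] w1.001 F [-0.2 -0.   0. ] q6 -97
turn/4deg [ 0.01 -0.04  0.07] shift/30 now-frame [-0.12 -0.01  2.03] final-frame [-0.12 -0.    2.03]
((433.29498291015625, -114.79757690429688), (47.69607162475586, 72.48143005371094), 73.2284927368164)
```

```bash
python3 -m crank '[0,0,0.07,-0.11,0,0.4,1, 0,0,0,0,0,0.5,1, 0,0,0,0,0,0.4,1, 0,0,0,0,0,0.2,1, 0,0,0,0,0,0,1, 0,0,0,0,0,0,1]'; python3 go.py 432.8 -116 182 163.5
```

```text
time: 31.07
ee_pos: [433.6, -114.8, 199.9]
eef_rot: [180.0, 0.1, 163.9]
contact_force: [0.1, -0.5, -0.0]
width: 1.0
t31.07 pos [ 433.6 -114.8  199.9] rot [1.7998e+02 5.0000e-02 1.6386e+02] w1.000 F [ 0.1 -0.5 -0. ] q6 -96
turn/4deg [0.01 0.01 0.09] shift/30 now-frame [ 0.02 -0.05  0.6 ] final-frame [ 0.02 -0.05  0.6 ]
```

```bash
python3 -m crank '[0,0,0.09,0.02,-0.05,0.3,1, 0,0,0,0,0,0.25,1, 0,0,0,0,0,0.1,1, 0,0,0,0,0,0,1, 0,0,0,0,0,0,0.7, 0,0,0,0,0,0,0.5, 0,0,0,0,0,0,0.35, 0,0,0,0,0,0,0.35, 0,0,0,0,0,0,0.35, 0,0,0,0,0,0,0.35, 0,0,0,0,0,0,0.35]' 40; python3 go.py 432.8 -116 182 163.5
```

```text
time: 31.98
ee_pos: [433.2, -116.2, 180.8]
eef_rot: [180.0, 0.2, 163.5]
contact_force: [0.0, 0.1, -0.8]
width: 0.531
t31.98 pos [ 433.2 -116.2  180.8] rot [180.     0.24 163.51] w0.531 F [ 0.   0.1 -0.8] q6 -96
turn/4deg [0.   0.06 0.  ] shift/30 now-frame [ 0.01  0.   -0.04] final-frame [ 0.01  0.   -0.04]
```

```bash
python3 -m crank '[0,0,0,0,0,-0.3,0.35, 0,0,0,0,0,-0.6,0.35, 0,0,0,0,0,-0.8,0.35, 0,0,-0.6,0,0,-0.8,0.35, 0,0,-0.9,0,0,-0.6,0.35, 0,0,-0.9,0,0,-0.3,0.35, 0,0,-0.9,0,0,0,0.35, 0,0,-0.9,0,0,0,0.35, 0,0,-0.7,0,0,0,0.35, 0,0,-0.3,0,0,0,0.35, 0,0,0,0,0,0,0.35]'; python3 go.py 646.5 93.3 270 185.4
```

```text
time: 32.9
ee_pos: [431.3, -115.4, 294.3]
eef_rot: [-179.9, 0.3, -174.7]
contact_force: [-0.1, 0.8, -1.4]
width: 0.53
t32.90 pos [ 431.3 -115.4  294.3] rot [-179.88    0.3  -174.73] w0.530 F [-0.1  0.8 -1.4] q6 -118
turn/4deg [-0.03  0.07 -0.03] shift/30 now-frame [-7.78  6.27  0.84] final-frame [-7.8   6.25  0.81]
```

```bash
python3 -m crank '[0,0,0,-0.2,0.2,0,0.35, 0,0,0,-0.4,0.35,0,0.35, 0,0,0,-0.6,0.5,0,0.35, 0,0,0,-0.7,0.57,0,0.35, 0,0,0,-0.7,0.57,0,0.35, 0,0,0,-0.7,0.57,0,0.35, 0,0,0,-0.7,0.57,0,0.35, 0,0,0,-0.7,0.57,0,0.35, 0,0,0,-0.7,0.57,0,0.35, 0,0,0,-0.7,0.57,0,0.35, 0,0,0,-0.6,0.45,0,0.35, 0,0,0,-0.4,0.3,0,0.35, 0,0,0,-0.2,0.15,0,0.35, 0,0,0,0,0,0,0.35, 0,0,0,0,0,0,0.35]'; python3 go.py 646.5 93.3 235 185.4
```

```text
time: 34.15
ee_pos: [644.5, 99.0, 293.5]
eef_rot: [180.0, -0.1, -176.1]
contact_force: [-0.2, -0.4, -1.3]
width: 0.53
t34.15 pos [644.5  99.  293.5] rot [ 1.8000e+02 -6.0000e-02 -1.7613e+02] w0.530 F [-0.2 -0.4 -1.3] q6 -90
turn/4deg [ 0.   -0.01 -0.38] shift/30 now-frame [-0.06 -0.19  1.95] final-frame [-0.05 -0.2   1.95]
```

```bash
python3 -m crank '[0,0,-0.36,-0.05,-0.19,0.4,0.35, 0,0,0,0,0,0.6,0.35, 0,0,0,0,0,0.5,0.35, 0,0,0,0,0,0.3,0.35, 0,0,0,0,0,0,0.35, 0,0,0,0,0,0,0.35]'; python3 go.py 646.5 93.3 200 185.4
python3 - <<'E'
from h import *
S,cs=cloud("side");t=arm.observe()["ee_pos"];h0=t[2]-181
q=S.reshape(-1,3);q=q[np.isfinite(q[:,0])];rgb=cs["pixels"].reshape(-1,3)[np.isfinite(S.reshape(-1,3)[:,0])].astype(int)
k=q[(np.hypot(q[:,0]-t[0],q[:,1]-t[1])<50)&(q[:,2]>h0+8)&(q[:,2]<h0+26)&(abs(q[:,0]-t[0])>14)];print(h0,len(k),cv2.minAreaRect(k[:,:2].astype(np.float32)),k.min(0),k.max(0))
u,v=pix(cs,[t[0],t[1],t[2]-170]).astype(int)
cv2.imwrite("pics/s1.png",cv2.resize(cs["pixels"][v-50:v+50,u-65:u+65],(780,600),interpolation=cv2.INTER_CUBIC)[:,:,::-1])
E
```

```text
time: 34.65
ee_pos: [642.9, 89.9, 238.6]
eef_rot: [-180.0, -0.2, -174.9]
contact_force: [0.9, 0.4, -0.6]
width: 0.531
t34.65 pos [642.9  89.9 238.6] rot [-179.98   -0.19 -174.94] w0.531 F [ 0.9  0.4 -0.6] q6 -92
turn/4deg [-0.01 -0.05 -0.09] shift/30 now-frame [-0.13  0.1   1.29] final-frame [-0.13  0.1   1.29]
57.740731152738505 239 ((641.2947998046875, 93.87359619140625), (71.22808074951172, 49.745662689208984), 5.110762596130371) [604.81022229  66.55342895  65.82167283] [675.99600945 119.06758718  83.40267726]
```

View pics/s1.png

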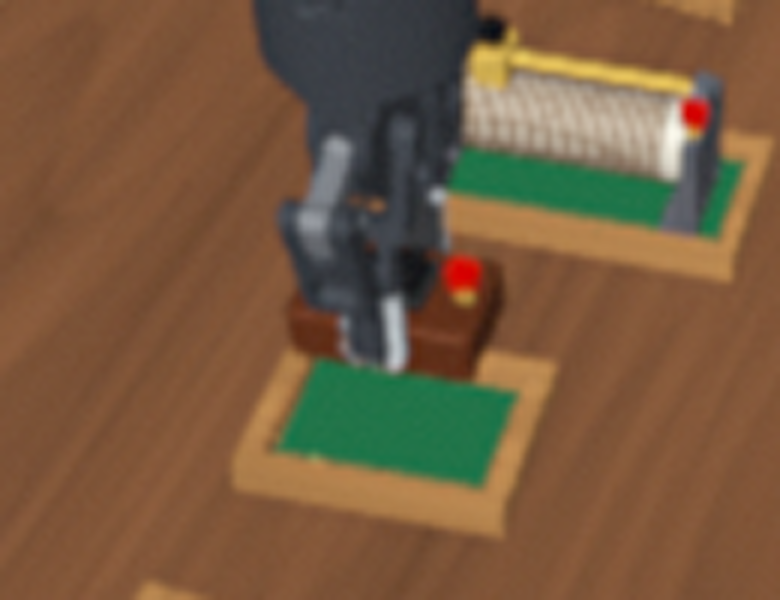

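```bash
python3 - <<'E'
from h import *
S,cs=cloud("side");t=arm.observe()["ee_pos"];h0=t[2]-181
M=(abs(S[...,0]-t[0])<11)&(S[...,1]>t[1]+18)&(S[...,1]<t[1]+50)&(S[...,2]>h0-8)&(S[...,2]<h0+45)
print("underside",h0.round(1));v,u=np.where(M)
for x in sorted(set(u)): 
    i=np.where(u==x)[0][-4:]; print(x,[(v[j],S[v[j],x].round(0).tolist(),cs["pixels"][v[j],x].tolist()) for j in i])
E
```

```text
underside 58.1
270 [(np.int64(190), [654.0, 117.0, 79.0], [111, 85, 83])]
271 [(np.int64(192), [650.0, 122.0, 78.0], [112, 96, 92]), (np.int64(193), [651.0, 119.0, 73.0], [129, 113, 110]), (np.int64(194), [654.0, 116.0, 66.0], [125, 106, 104]), (np.int64(195), [653.0, 117.0, 64.0], [106, 91, 85])]
272 [(np.int64(193), [644.0, 127.0, 82.0], [85, 81, 84]), (np.int64(194), [643.0, 131.0, 83.0], [97, 94, 98]), (np.int64(195), [645.0, 128.0, 76.0], [112, 111, 112]), (np.int64(196), [653.0, 114.0, 58.0], [103, 114, 99])]
273 [(np.int64(193), [642.0, 126.0, 82.0], [52, 57, 64]), (np.int64(194), [642.0, 128.0, 81.0], [65, 69, 75]), (np.int64(195), [642.0, 128.0, 78.0], [102, 99, 101]), (np.int64(196), [647.0, 119.0, 65.0], [119, 123, 113])]
274 [(np.int64(193), [640.0, 127.0, 83.0], [55, 59, 66]), (np.int64(194), [640.0, 126.0, 79.0], [60, 62, 68]), (np.int64(195), [639.0, 129.0, 79.0], [91, 87, 89]), (np.int64(196), [644.0, 120.0, 67.0], [114, 115, 108])]
275 [(np.int64(193), [637.0, 128.0, 85.0], [60, 63, 71]), (np.int64(194), [639.0, 124.0, 78.0], [59, 60, 68]), (np.int64(195), [638.0, 127.0, 78.0], [75, 77, 82]), (np.int64(196), [639.0, 126.0, 73.0], [89, 99, 93])]
276 [(np.int64(193), [634.0, 129.0, 87.0], [55, 60, 67]), (np.int64(194), [636.0, 126.0, 80.0], [54, 57, 66]), (np.int64(195), [636.0, 126.0, 77.0], [62, 66, 72]), (np.int64(196), [637.0, 125.0, 74.0], [78, 92, 87])]
277 [(np.int64(194), [633.0, 127.0, 82.0], [54, 58, 63]), (np.int64(195), [633.0, 127.0, 80.0], [57, 61, 66]), (np.int64(196), [634.0, 126.0, 75.0], [75, 81, 77]), (np.int64(197), [639.0, 116.0, 61.0], [83, 107, 85])]
278 [(np.int64(191), [633.0, 121.0, 86.0], [126, 131, 135]), (np.int64(197), [634.0, 122.0, 68.0], [116, 126, 116])]
279 [(np.int64(195), [632.0, 119.0, 72.0], [175, 180, 184]), (np.int64(197), [633.0, 119.0, 66.0], [157, 155, 153])]
```

```bash
python3 go.py 648 92.3 207 185.4; python3 -m crank '[0,0,-0.06,-0.17,0.07,0.3,0.35, 0,0,0,0,0,0.35,0.35, 0,0,0,0,0,0.25,0.35, 0,0,0,0,0,0,0.35, 0,0,0,0,0,0,0.35]'; python3 go.py 648 92.3 187 185.4
```

```text
t34.75 pos [643.2  90.1 239.1] rot [-1.7998e+02 -1.3000e-01 -1.7493e+02] w0.527 F [ 1.1  0.1 -1.8] q6 -92
turn/4deg [-0.01 -0.03 -0.08] shift/30 now-frame [-0.17  0.06  1.07] final-frame [-0.17  0.06  1.07]
time: 35.17
ee_pos: [649.2, 93.0, 211.3]
eef_rot: [-180.0, 0.1, -174.7]
contact_force: [-0.4, -0.1, -0.9]
width: 0.528
t35.17 pos [649.2  93.  211.3] rot [-1.7997e+02  7.0000e-02 -1.7466e+02] w0.528 F [-0.4 -0.1 -0.9] q6 -92
turn/4deg [-0.01  0.02 -0.02] shift/30 now-frame [ 0.04 -0.02  0.81] final-frame [ 0.04 -0.02  0.81]
```

```bash
python3 -m crank '[0,0,0,0.04,-0.02,0.2,0.35, 0,0,0,0,0,0.25,0.35, 0,0,0,0,0,0.15,0.35, 0,0,0,0,0,0,0.35]';  python3 go.py 648 92.3 187 185.4
```

```text
time: 35.5
ee_pos: [647.9, 92.3, 191.5]
eef_rot: [-180.0, 0.1, -174.7]
contact_force: [-0.5, -0.4, -2.4]
width: 0.528
t35.50 pos [647.9  92.3 191.5] rot [-1.7997e+02  6.0000e-02 -1.7465e+02] w0.528 F [-0.5 -0.4 -2.4] q6 -92
turn/4deg [-0.01  0.02 -0.01] shift/30 now-frame [-0.    0.    0.15] final-frame [-0.    0.    0.15]
```

```bash
python3 -m crank '[0,0,0,0,0,0.1,0.35]'; python3 -m crank '[0,0,0,0,0,0.07,0.35]'
```

```text
time: 35.58
ee_pos: [648.0, 92.3, 188.5]
eef_rot: [-180.0, 0.1, -174.7]
contact_force: [-0.6, -0.2, -1.8]
width: 0.529
time: 35.67
ee_pos: [647.9, 92.3, 186.3]
eef_rot: [-180.0, 0.1, -174.7]
contact_force: [-16.8, -0.8, 52.3]
width: 0.528
```

Seated at the expected height. Release, lift, and check everything.

```bash
python3 -m crank '[0,0,0,0,0,0,0.57, 0,0,0,0,0,0,0.7, 0,0,0,0,0,0,1, 0,0,0,0,0,0,1, 0,0,0,0,0,0,1, 0,0,0,0,0,-0.3,1, 0,0,0,0,0,-0.6,1, 0,0,0,0,0,-0.8,1, 0,0,0,0,0,-0.9,1, 0,0,0,0,0,-0.9,1, 0,0,0,0,0,-0.9,1, 0,0,0,0.6,0.2,-0.4,1, 0,0,0,0.9,0.3,0,1, 0,0,0,0.9,0.3,0,1, 0,0,0,0.9,0.3,0,1, 0,0,0,0.9,0.3,0,1, 0,0,0,0.9,0.3,0,1, 0,0,0,0.5,0.2,0,1, 0,0,0,0,0,0,1, 0,0,0,0,0,0,1]'
python3 - <<'E'
from h import *
S,cs=cloud("side")
q=S.reshape(-1,3);ok=np.isfinite(q[:,0]);q=q[ok]
for nm,x,y,a,l,w,lo,hi in(("switch",646.5,93.3,5.4,60,40,19,34),("battery",466,7,0,60,60,55,70),("compass",452,437,0,45,45,9,20),("rheo rod",633,-71,3.8,90,50,60,76)):
    k=q[(abs(q[:,0]-x)<l)&(abs(q[:,1]-y)<w)&(q[:,2]>lo)&(q[:,2]<hi)]
    print(nm,len(k),np.median(k,0).round(1),cv2.minAreaRect(k[:,:2].astype(np.float32)),"slope",np.linalg.lstsq(np.c_[k[:,:2]-k[:,:2].mean(0),np.ones(len(k))],k[:,2],rcond=None)[0].round(3))
cv2.imwrite("pics/end.png",cv2.resize(cs["pixels"][90:300,195:395],(571,600),interpolation=cv2.INTER_CUBIC)[:,:,::-1])
E
```

```text
time: 37.33
ee_pos: [466.9, 134.2, 346.8]
eef_rot: [-180.0, 0.7, -174.7]
contact_force: [0.1, 0.3, -0.2]
width: 1.003
switch 385 [644.2 107.1  28.4] ((647.663330078125, 95.37336730957031), (72.53331756591797, 47.98959732055664), 6.4574198722839355) slope [ 2.1000e-02 -8.3000e-02  2.7719e+01]
battery 191 [462.    7.7  62.4] ((462.9838562011719, 3.2461938858032227), (50.558929443359375, 24.381696701049805), 5.317635536193848) slope [ 2.3000e-02 -1.8200e-01  6.1747e+01]
compass 748 [451.4 439.7  14. ] ((451.7065124511719, 438.353271484375), (48.847293853759766, 48.59660720825195), 82.25038146972656) slope [ 1.0000e-03 -2.0000e-03  1.3923e+01]
rheo rod 208 [650.4 -64.7  68.8] ((635.342529296875, -61.777103424072266), (132.8511199951172, 31.6390380859375), 3.2744879722595215) slope [-4.0000e-03 -3.7000e-02  6.8555e+01]
```

View pics/end.png

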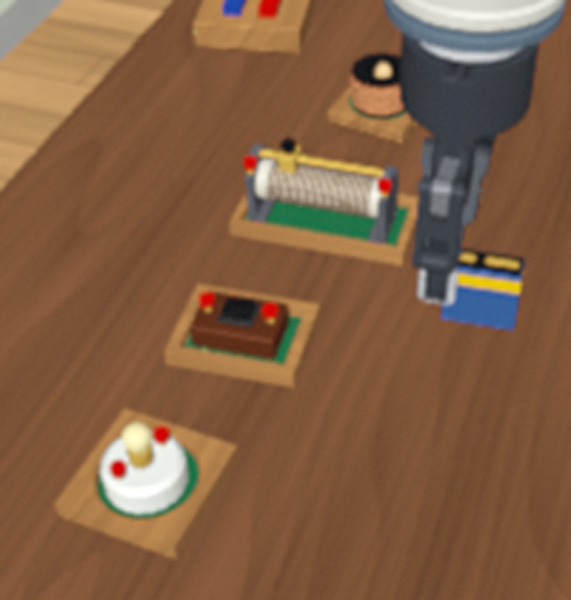

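```bash
python3 -c "
from station import arm
print(arm.hand_in())"
```

```text
the job is handed in; nothing more can be done
None
```

The rheostat, coil, lamp holder and switch are back in their blocks, placed in that order. I set each one down until it touched, then let go. I handed the job in at about 37 s with the gripper open and clear of everything.

**Seating:** The last side picture shows all four pieces upright in their places, with the dowel through the coil's bore.
- **Rheostat:** Its red terminals sit level at 70 mm, about 5 mm higher than on the table (6 mm expected).
- **Coil:** The tool stopped about 12–13 mm above the height at which it had gripped the coil, against 14 mm expected.
- **Lamp and switch:** Both stopped within about 1 mm of the height expected for the pocket floor. Their tops measured 29 and 28.4 mm against 30 mm expected; the camera reads the table itself about 1 mm low.

**Bystanders:** The compass measured where it stood at the start, and I never went near the battery. In the last check the battery was partly hidden by the gripper and read about 6 mm off its first position. I put that down to the hidden part, but could not confirm it.

**Less clean points:**
- **Rheostat pressed too hard:** I pushed down after it was already seated, so the wrist read about 70 N briefly and the pads slid down the tube. The gripper's body came within a few millimetres of the black knob, and I could not rule out a touch. The rheostat's measured position changed by no more than about 1.5 mm.
- **Other set-downs:** The wrist peaked at about 30–52 N.
- **Camera offset:** In y, the side camera read up to 4 mm off the tool position, so I allowed for that when centring the lamp and the switch.

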